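Cover and weight a bonded housing for curing

TASK

Close and weight the black housing so its glue can cure, in this order: lay the cream cover squarely on top of the housing, flush with its outline all round; stand the brass weight on the cover's middle grey spot; then stand the red-handled weight on the end spot nearest the red post and the blue-handled weight on the end spot nearest the blue post (these two in either order), so that the brass one is between them. Last, stand the white climate logger upright on the table straight behind the middle of the housing (the side away from the robot), parallel to it, with about 40 mm of free space between the two. Set everything down rather than dropping it, let go of it all, and leave the orange cup and the green cartridge where they are.

Things in the scene. Friction and masses are not known exactly. Their poses are not given: they have to be found in the camera images.
- housing: Black hollow plastic moulding fixed to the table, open on top: straight sides, half-round ends, 200 mm long (its y axis), 56 mm wide (its x axis), 30 mm high to the rim, walls 6 mm thick. Origin: centre of its underside, on the table; its x axis points away from the robot (within 20 degrees), so +x is behind it.
- post_red: Fixed red stop post, 20 mm in diameter, 55 mm high overall, on a 30 mm steel foot. Origin at the centre of its foot on the table. The two posts stand beyond the two ends of the housing, one at each, 130 mm from the housing's centre on its long axis; which post is at which end varies.
- post_blue: Fixed blue stop post, 20 mm in diameter, 55 mm high overall, on a 30 mm steel foot. Origin at the centre of its foot on the table. The two posts stand beyond the two ends of the housing, one at each, 130 mm from the housing's centre on its long axis; which post is at which end varies.
- cover: Cream plastic cover, loose, 120 g, outline as the housing: 200 mm long (its y), half-round ends, 56 mm wide (its x), 16 mm thick. Origin: centre of its underside, z up. Three flat grey 44 mm round spots on top: at the middle and 65 mm to either side on the long axis. Ends alike, either way round will do. Rests by friction only. Starts flat on the table, long axis roughly away from the robot.
- weight_brass: Loose brass weight, black handle, with a round upright handle on top; 300 g nominal; the body is 40 mm in diameter and 30 mm high, the handle 18 mm in diameter from 30 to 62 mm above the underside. Origin at the centre of the underside, z up; starts upright on the table, clear of the housing.
- weight_red: Loose steel weight, red handle, with a round upright handle on top; 300 g nominal; the body is 40 mm in diameter and 30 mm high, the handle 18 mm in diameter from 30 to 62 mm above the underside. Origin at the centre of the underside, z up; starts upright on the table, clear of the housing.
- weight_blue: Loose steel weight, blue handle, with a round upright handle on top; 300 g nominal; the body is 40 mm in diameter and 30 mm high, the handle 18 mm in diameter from 30 to 62 mm above the underside. Origin at the centre of the underside, z up; starts upright on the table, clear of the housing.
- logger: White climate logger with grey display, loose, 150 g, standing: body 24 mm thick (its x axis), 70 mm wide (its y axis), 60 mm high overall, on a grey foot 34 x 70 mm, 6 mm high. Origin: centre of its underside, z up; display faces its -x. Grip it across the 24 mm. At the end its display may face either way.
- cup: Orange open cup, loose, bystander: 60 mm in diameter at the rim, 60 mm high; origin at the centre of its underside. It stands among the weights. Leave alone.
- cartridge: Green sealant cartridge standing on a dark 68 mm round foot, loose, bystander: 48 mm in diameter, 160 mm high with its black nozzle; origin at the centre of its underside. It stands upright at the far right. Leave alone.

How it is judged:
By the outcome, as a careful person would: the job done as asked, in the order asked, and still so for the second after the job is handed in, with the robot touching nothing.
It also fails if it takes over 141 s, if anything falls off the work surface, if the arm or the gripper's body presses on something with over 40 N, if the wrist force passes 120 N, or if a joint passes its speed limit or range.

ROBOT

A 7-joint arm with a two-finger parallel gripper is mounted at the origin on the work surface. World frame = base frame: x ahead of the robot, y to its left, z up, the work surface at z = 0. Lengths are in m, angles in rad, forces in N, time in s.
With the tool pointing down it reaches from about 0.35 to 0.775 m from the base axis. Payload 3.1 kg.
Tool frame: the origin (TCP) lies at the very end of the fingers, on their centre line; the grasp point (between the pads) lies env.grasp_offset behind it (env.grasp_offset is the distance from the TCP to the grasp point, in m); x points along the fingers, z is the direction in which the jaws open and shut, and the axes are right-handed (so a half turn about x gives the same grasp; the last joint's range is limited). The gripper opens to 85 mm and grips with 20 to 120 N. Pads are 22 mm wide; open, the fingers measure 114 mm over their backs; the gripper's body (76 mm by 85 mm) begins 54 mm behind the grasp point. The pads swing forward as they close: fully open they stand 13 mm farther back than shut.
Start: joints at [-1.323, 0.311, 0.014, 1.512, -0.004, 1.319, -0.027], TCP at [0.157, 0.527, 0.231] pointing down, gripper open.
Joint ranges: [-2.7, 2.7], [-0.3, 1.91], [-1.27, 1.3], [0.12, 2.57], [-1.44, 4.58], [0.2, 2.03], [-3.05, 3.05]. Speed limits (rad/s): [2.79, 2.79, 3.14, 3.14, 3.14, 3.14, 3.14].

INTERFACE

Orientations are given as [roll, pitch, yaw] about the fixed x, y, z axes, in that order (R = Rz(yaw) Ry(pitch) Rx(roll)).
In Python, from plant import env, vision, workorder gives the robot as it stands.
- The arm moves only by the shell command python3 -m jog 'ROWS' [FORCE]. ROWS is JSON, a list of rows, each an object with "travel": the shift along the world's x, y, z in m, a list of three; "dr": the turn, a rotation vector about the world's x, y, z in rad, a list of three; "claw": the closure, from -1 (fully open) to 1 (shut). A call has exactly 10 rows; each row shifts and turns the commanded pose from where the row before left it; what a row does not reach is not made up. A row lasts 1/10 s, in which the tool goes at most 50 mm and 8.59 degrees, less where a joint would pass 70% of its speed; a pose out of reach is approached as far as the arm can. A call is refused whole if a number of a shift passes 0.05 or a number of a turn 0.15, either way. A call with a gripper value outside its range is refused whole. The fingers move at their own pace and stop on an object; FORCE is the grip in N (left out, the last holds). Time passes only in rows, so rows that do not move let the fingers close, or fill a call up. It gives the time, the measured TCP pose, the force and the opening at its end, in the units of the state.
- env.sense(): the state, without advancing time (a new reading comes with each control period).
- vision.camera(name): name is "scene" or "side" or "wrist"; returns (picture, depth): 384x512x3 uint8, red, green, blue; 384x512 float32, m along the optical axis (not along the pixel's ray), 0 where there is no reading.
- vision.camera_model(name): a dict with "mtx" (3x3 intrinsics, pixels), "rvec" (rotation vector, rad) and "tvec" (3), from world to camera coordinates, as OpenCV has them; the wrist camera has in their place "hand_eye" (4x4, takes a point from camera to tool coordinates, whose origin is the TCP and whose axes are the tool frame's). Camera axes: x right, y down, z forward; pixel columns grow to the right and rows downward; lengths in m; the calibration is good to about 2 mm. A picture is of the moment at which its call begins: read the wrist's pose just before it. camera_model takes no time and is no camera call.
- workorder.sign_off(): hands the job in, once; it reports no verdict.
The state is a dict: "t": time; "joint_positions": joint angles; "joint_velocities": joint speeds; "joint_torque": joint torques, N m; "tcp_pos": TCP position; "orientation": TCP orientation; "ft_force": force on the tool from outside, world axes, zero at the start; "ft_torque": the same for the moment, N m; "grip_width": finger opening in m.
Only numpy, scipy, OpenCV 4.12 (cv2) and the standard library are available. Lean on these libraries where they do the work, as an engineer would, in place of code of your own. Each camera call takes 0.05 s, during which the arm holds its last target. There are 200 camera calls.

## Working session

There is one attempt and no reset: what is moved stays moved. The work goes in short steps, Python scripts to look and compute and a shell command to move; the robot and the scene stay as the last step left them, time stands still between calls to the robot, and variables do not carry over. Pictures are saved under pics/ and viewed, on a budget of 14 in all, crops included, one or two more only if the job needs it, and the job is handed in when it is done.

```bash
ls; mkdir -p pics; python3 - <<'E'
from plant import env, vision
import cv2,numpy as np
s=env.sense(); print(s, env.grasp_offset)
for n in ["scene","side"]:
    im,d=vision.camera(n); cv2.imwrite(f"pics/{n}0.png",im[:,:,::-1]); np.savez(f"pics/{n}0.npz",im=im,d=d); print(n,vision.camera_model(n))
print(vision.camera_model("wrist"))
E
```

```text
pics
{'t': 0.0, 'joint_positions': array([-1.32272504,  0.31172827,  0.01398487,  1.51307227, -0.00438366,
        1.31921542, -0.02720805]), 'joint_velocities': array([ 7.46154272e-04, -2.78229258e-05, -1.62935680e-03, -7.37751858e-04,
       -1.08486105e-03,  2.73741177e-04,  3.08698115e-04]), 'joint_torque': array([-1.65379970e-05, -3.79919136e+01,  1.46109662e-01, -2.30594712e+01,
        1.22956888e-02,  1.39671555e-02, -1.40021635e-05]), 'tcp_pos': array([0.15693194, 0.52636085, 0.23021351]), 'orientation': array([-3.09513757,  1.56840351, -1.81403299]), 'ft_force': array([ 0.24820427, -0.59293803,  0.92212648]), 'ft_torque': array([0.03071003, 0.01449928, 0.00602616]), 'grip_width': 0.0855038822541268} 0.0187
scene {'mtx': array([[462.81362478,   0.        , 253.63498495],
       [  0.        , 462.81362478, 195.77046702],
       [  0.        ,   0.        ,   1.        ]]), 'rvec': array([ 2.17532371,  0.76835436, -0.3243421 ]), 'tvec': array([-0.47089589, -0.22689651,  1.54833401])}
side {'mtx': array([[480.93717937,   0.        , 256.01592976],
       [  0.        , 480.93717937, 193.01612749],
       [  0.        ,   0.        ,   1.        ]]), 'rvec': array([ 2.26352502, -0.74519546,  0.29801835]), 'tvec': array([-0.4676414 ,  0.26835616,  0.96554927])}
{'mtx': array([[276.17440739,   0.        , 262.02258639],
       [  0.        , 276.17440739, 193.44292164],
       [  0.        ,   0.        ,   1.        ]]), 'hand_eye': array([[ 3.29856107e-04, -3.24094671e-01,  9.46024596e-01,
        -1.42087437e-01],
       [-3.87230728e-05, -9.46024650e-01, -3.24094676e-01,
         8.25723729e-02],
       [ 9.99999945e-01,  7.02716288e-05, -3.24601949e-04,
         1.89963746e-04],
       [ 0.00000000e+00,  0.00000000e+00,  0.00000000e+00,
         1.00000000e+00]])}
```

View pics/scene0.png

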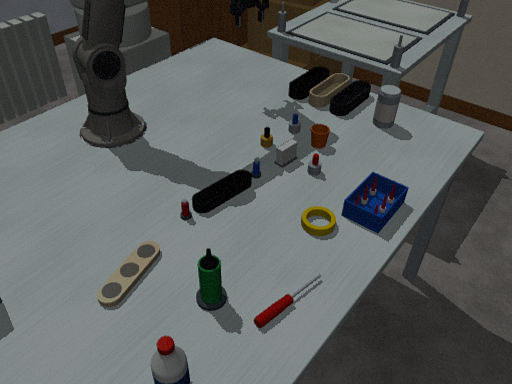

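View pics/side0.png

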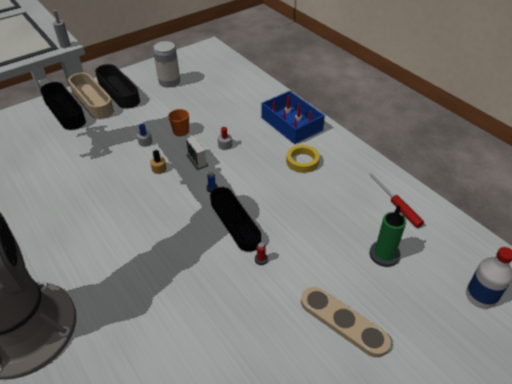

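The scene view shows the housing at about (222,190), the red post at (185,210) and the blue post at (256,168). The cover is at (130,272), brass weight at (266,136), blue weight at (294,122), red weight at (315,164), logger at (286,152), cup at (320,135) and cartridge at (210,280). The side view agrees: cover (345,320), housing (235,218).

```bash
cat > h.py <<'E'
import numpy as np, cv2
from scipy.spatial.transform import Rotation as Ro
from plant import env, vision
def pose(name, s=None):
    """K, camera rotation (cam->world), camera centre"""
    m=vision.camera_model(name)
    if name=="wrist":
        s=s or env.sense(); T=np.eye(4); T[:3,:3]=Ro.from_euler('xyz',s['orientation']).as_matrix(); T[:3,3]=s['tcp_pos']
        T=T@m['hand_eye']; return m['mtx'],T[:3,:3],T[:3,3]
    R=cv2.Rodrigues(m['rvec'])[0]; return m['mtx'],R.T,-R.T@m['tvec']
def cast(P,uv,z):
    K,R,c=P; uv=np.atleast_2d(np.asarray(uv,float)); d=np.c_[(uv[:,0]-K[0,2])/K[0,0],(uv[:,1]-K[1,2])/K[1,1],np.ones(len(uv))]@R.T
    return c+d*((z-c[2])/d[:,2])[:,None]
def cloud(P,D):
    K,R,c=P; v,u=np.indices(D.shape); p=np.stack([(u-K[0,2])/K[0,0]*D,(v-K[1,2])/K[1,1]*D,D],-1)@R.T+c; p[D<=0]=np.nan; return p
E
python3 - <<'E'
from h import *
for n in ["scene","side"]:
    f=np.load(f"pics/{n}0.npz"); W=cloud(pose(n),f['d']); im=f['im']
    z=W[...,2]; m=((z>.009)&(z<.2)&(W[...,0]>.2)&(abs(W[...,1])<.6)&(W[...,0]<1)).astype(np.uint8)
    N,L,st,ce=cv2.connectedComponentsWithStats(m,connectivity=4)
    print(n)
    for i in range(1,N):
        if st[i,4]<25: continue
        k=L==i; p=W[k]; top=p[:,2]>np.percentile(p[:,2],97)-.006
        (cx,cy),(w,h),a=cv2.minAreaRect((p[:,:2]*1000).astype(np.float32))
        print(ce[i].round(), st[i,4],'rect',[round(x) for x in (cx,cy,w,h,a)],'top z %.3f'%np.percentile(p[:,2],97),p[top].mean(0).round(3),'rgb',im[k].mean(0).round())
E
```

```text
scene
[297.  90.] 184 rect [344, 576, 73, 47, 0] top z 0.046 [0.344 0.574 0.043] rgb [6. 7. 7.]
[317.  98.] 197 rect [434, 577, 73, 44, 0] top z 0.044 [0.438 0.574 0.042] rgb [68. 61. 48.]
[384. 108.] 557 rect [681, 588, 63, 23, 0] top z 0.128 [0.685 0.592 0.127] rgb [62. 63. 63.]
[339. 106.] 198 rect [520, 576, 74, 48, 0] top z 0.045 [0.527 0.573 0.043] rgb [9. 9. 9.]
[294. 123.] 146 rect [473, 378, 37, 38, 15] top z 0.061 [0.471 0.38  0.06 ] rgb [40. 47. 61.]
[319. 134.] 352 rect [577, 365, 58, 65, 23] top z 0.060 [0.578 0.365 0.057] rgb [64. 29.  7.]
[266. 137.] 157 rect [451, 253, 38, 36, 35] top z 0.061 [0.45  0.255 0.06 ] rgb [55. 44. 20.]
[286. 151.] 364 rect [550, 224, 73, 29, 86] top z 0.061 [0.549 0.223 0.058] rgb [81. 82. 83.]
[314. 164.] 191 rect [646, 230, 39, 38, 14] top z 0.061 [0.646 0.232 0.06 ] rgb [67. 51. 52.]
[256. 166.] 89 rect [524, 107, 18, 23, 38] top z 0.055 [0.523 0.106 0.052] rgb [18. 30. 56.]
[221. 189.] 836 rect [505, -21, 202, 61, 83] top z 0.031 [ 0.505 -0.024  0.028] rgb [8. 8. 8.]
[374. 200.] 1755 rect [861, 198, 166, 111, 90] top z 0.056 [0.861 0.19
[... 1644 characters left out ...]
1. 112.  40.]
[158. 162.] 230 rect [442, 251, 39, 39, 59] top z 0.059 [0.443 0.253 0.058] rgb [77. 61. 37.]
[212. 180.] 114 rect [518, 104, 18, 19, 75] top z 0.052 [0.518 0.105 0.05 ] rgb [28. 39. 62.]
[378. 182.] 46 rect [867, -138, 69, 9, 77] top z 0.014 [ 0.868 -0.138  0.011] rgb [122. 123. 125.]
[240. 223.] 943 rect [498, -42, 244, 58, 82] top z 0.047 [ 0.482 -0.153  0.048] rgb [21. 14. 14.]
[395. 229.] 1461 rect [799, -278, 223, 99, 36] top z 0.140 [ 0.714 -0.307  0.147] rgb [47. 47. 31.]
[491. 279.] 1783 rect [789, -506, 50, 65, 23] top z 0.147 [ 0.795 -0.501  0.147] rgb [85. 78. 84.]
[346. 321.] 2455 rect [524, -374, 59, 200, 13] top z 0.016 [ 0.524 -0.379  0.014] rgb [118. 106.  90.]
```

```bash
python3 - <<'E'
from h import *
s=env.sense(); R=Ro.from_euler('xyz',s['orientation']).as_matrix(); print("tool axes cols\n",R.round(3))
for n in ["scene","side"]:
    f=np.load(f"pics/{n}0.npz"); W=cloud(pose(n),f['d']); z=W[...,2]
    def pca(m):
        p=W[m][:,:2]; r=cv2.minAreaRect((p*1000).astype(np.float32)); b=cv2.boxPoints(r); e=[b[1]-b[0],b[2]-b[1]]; e=max(e,key=np.linalg.norm)
        return np.round(r[0]),r[1],'long-axis deg',np.degrees(np.arctan2(e[1],e[0]))%180
    x,y=W[...,0],W[...,1]
    print(n,'cover',pca((z>.009)&(z<.03)&(x>.38)&(x<.66)&(y<-.24)&(y>-.5)))
    print(n,'logger',pca((z>.045)&(z<.09)&(x>.5)&(x<.6)&(y<.28)&(y>.17)), pca((z>.009)&(z<.09)&(x>.5)&(x<.6)&(y<.28)&(y>.17)))
    print(n,'housing',pca((z>.02)&(z<.09)&(x>.4)&(x<.6)&(y<.085)&(y>-.131)))
E
```

```text
tool axes cols
 [[-0.    -0.958  0.286]
 [-0.002  0.286  0.958]
 [-1.    -0.    -0.002]]
scene cover (array([ 528., -372.]), (59.10456848144531, 200.92811584472656), 'long-axis deg', np.float32(102.74438))
scene logger (array([549., 223.]), (70.78067779541016, 26.162824630737305), 'long-axis deg', np.float32(86.29496)) (array([550., 224.]), (72.9777603149414, 29.172643661499023), 'long-axis deg', np.float32(85.61617))
scene housing (array([505., -21.]), (201.46156311035156, 59.988033294677734), 'long-axis deg', np.float32(82.47776))
side cover (array([ 524., -374.]), (58.827659606933594, 200.24488830566406), 'long-axis deg', np.float32(102.92352))
side logger (array([544., 223.]), (76.7537841796875, 26.48419189453125), 'long-axis deg', np.float32(82.56282)) (array([543., 223.]), (77.37765502929688, 27.35529136657715), 'long-axis deg', np.float32(82.56287))
side housing (array([501., -22.]), (203.440673828125, 58.03382110595703), 'long-axis deg', np.float32(82.459915))
```

```bash
python3 -m jog '[{"travel":[0.04,-0.045,0],"dr":[0,0,-0.053],"claw":-1},{"travel":[0.04,-0.045,0],"dr":[0,0,-0.053],"claw":-1},{"travel":[0.04,-0.045,0],"dr":[0,0,-0.053],"claw":-1},{"travel":[0.04,-0.045,0],"dr":[0,0,-0.053],"claw":-1},{"travel":[0.04,-0.045,0],"dr":[0,0,-0.053],"claw":-1},{"travel":[0.04,-0.045,0],"dr":[0,0,-0.053],"claw":-1},{"travel":[0.04,-0.045,0],"dr":[0,0,-0.053],"claw":-1},{"travel":[0.04,-0.045,0],"dr":[0,0,-0.053],"claw":-1},{"travel":[0.04,-0.045,0],"dr":[0,0,-0.053],"claw":-1},{"travel":[0.04,-0.045,0],"dr":[0,0,-0.053],"claw":-1}]' 40
python3 -m jog '[{"travel":[-0.003,-0.045,-0.01],"dr":[0,0,-0.053],"claw":-1},{"travel":[-0.003,-0.045,-0.01],"dr":[0,0,-0.053],"claw":-1},{"travel":[-0.003,-0.045,-0.01],"dr":[0,0,-0.053],"claw":-1},{"travel":[-0.003,-0.045,-0.01],"dr":[0,0,-0.053],"claw":-1},{"travel":[-0.003,-0.045,-0.01],"dr":[0,0,-0.053],"claw":-1},{"travel":[-0.003,-0.045,-0.01],"dr":[0,0,-0.053],"claw":-1},{"travel":[-0.003,-0.045,-0.01],"dr":[0,0,-0.053],"claw":-1},{"travel":[-0.003,-0.045,-0.01],"dr":[0,0,-0.053],"claw":-1},{"travel":[-0.003,-0.045,0],"dr":[0,0,-0.053],"claw":-1},{"travel":[0,0,0],"dr":[0,0,0],"claw":-1}]'
python3 - <<'E'
from h import *
s=env.sense(); im,d=vision.camera("wrist"); cv2.imwrite("pics/w1.png",im[:,:,::-1]); 
W=cloud(pose("wrist",s),d); z=W[...,2]; R=Ro.from_euler('xyz',s['orientation']).as_matrix()
print(s['tcp_pos'],'jaw deg',np.degrees(np.arctan2(R[1,2],R[0,2])),R[:,0])
m=(im[...,0]>60)&(z>.008)&(z<.03)&(abs(W[...,0]-.526)<.13)&(abs(W[...,1]+.373)<.13)
r=cv2.minAreaRect((W[m][:,:2]*1000).astype(np.float32)); print(m.sum(),r,np.median(z[m]))
E
```

```text
t: 1.1
tcp_pos: [0.49, 0.1518, 0.2311]
orientation: [1.836, 1.57, 2.585]
ft_force: [-0.1, 0.9, 0.4]
grip_width: 0.0856
t: 2.1
tcp_pos: [0.4588, -0.2604, 0.1513]
orientation: [-2.11, 1.564, -1.849]
ft_force: [-0.3, 0.0, 0.7]
grip_width: 0.085
[ 0.4588425  -0.26038298  0.15132599] jaw deg 14.942720752084847 [-0.00195456 -0.00684325 -0.99997467]
6176 ((525.839599609375, -367.5316467285156), (56.20915603637695, 191.55828857421875), 13.118010520935059) 0.0155526219762058
```

View pics/w1.png

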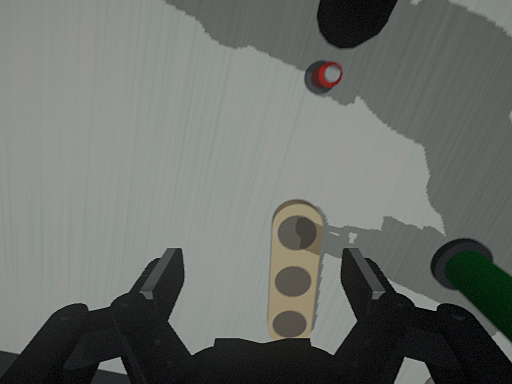

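The wrist view shows the cover at (293,270), the red post at (328,73) and the cartridge at (470,270). The fingers frame the bottom of the picture. The TCP stopped short of the cover, so I'll close the gap.

```bash
python3 -m jog '[{"travel":[0.015,-0.028,-0.005],"dr":[0,0,-0.01],"claw":-1},{"travel":[0.018,-0.028,-0.01],"dr":[0,0,-0.01],"claw":-1},{"travel":[0.018,-0.028,-0.01],"dr":[0,0,-0.014],"claw":-1},{"travel":[0.016,-0.028,-0.01],"dr":[0,0,0],"claw":-1},{"travel":[0,0,-0.01],"dr":[0,0,0],"claw":-1},{"travel":[0,0,-0.005],"dr":[0,0,0],"claw":-1},{"travel":[0,0,0],"dr":[0,0,0],"claw":-1},{"travel":[0,0,0],"dr":[0,0,0],"claw":-1},{"travel":[0,0,0],"dr":[0,0,0],"claw":-1},{"travel":[0,0,0],"dr":[0,0,0],"claw":-1}]'
cat >> h.py <<'E'
def look(fn):
    s=env.sense(); im,d=vision.camera("wrist"); cv2.imwrite(f"pics/{fn}.png",im[:,:,::-1]); P=pose("wrist",s)
    R=Ro.from_euler('xyz',s['orientation']).as_matrix()
    print('t',s['t'],'tcp',s['tcp_pos'].round(4),'jaw deg',np.degrees(np.arctan2(R[1,2],R[0,2])).round(2),'grip',s['grip_width'].round(4),'F',s['ft_force'].round(1),'down',R[:,0].round(4))
    return im,d,P,cloud(P,d)
E
python3 - <<'E'
from h import *
im,d,P,W=look("w2"); z=W[...,2]
m=(im[...,0]>60)&(z>.008)&(z<.025)&(abs(W[...,0]-.526)<.13)&(abs(W[...,1]+.373)<.13)
print(m.sum(),cv2.minAreaRect((W[m][:,:2]*1000).astype(np.float32)))
E
```

```text
t: 3.15
tcp_pos: [0.5298, -0.3631, 0.1023]
orientation: [-0.387, 1.569, -0.147]
ft_force: [0.9, -0.3, -1.2]
grip_width: 0.0853Traceback (most recent call last):
  File "<stdin>", line 2, in <module>
  File "h.py", line 19, in look
    print('t',s['t'],'tcp',s['tcp_pos'].round(4),'jaw deg',np.degrees(np.arctan2(R[1,2],R[0,2])).round(2),'grip',s['grip_width'].round(4),'F',s['ft_force'].round(1),'down',R[:,0].round(4))
                                                                                                                 ^^^^^^^^^^^^^^^^^^^^^
AttributeError: 'float' object has no attribute 'round'
```

View pics/w2.png

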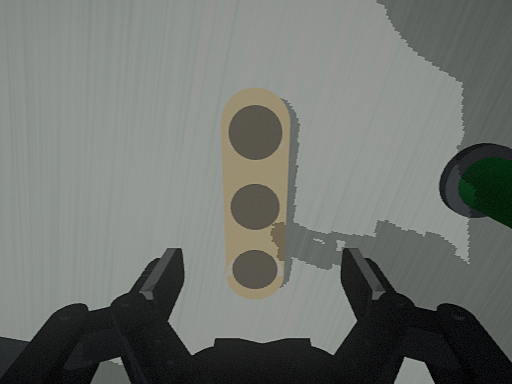

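The whole cover is now in view: its middle spot is at (255,207) and the end spots are at (255,132) and (255,269). Next I'll measure it.

```bash
sed -i "s/s\['grip_width'\].round(4)/round(s['grip_width'],4)/" h.py
python3 - <<'E'
from h import *
im,d,P,W=look("w2b"); z=W[...,2]
m=(im[...,0]>60)&(z>.008)&(z<.025)&(abs(W[...,0]-.526)<.13)&(abs(W[...,1]+.373)<.13)
print(m.sum(),cv2.minAreaRect((W[m][:,:2]*1000).astype(np.float32)))
# colour only
hsv=cv2.cvtColor(im,cv2.COLOR_RGB2HSV); g=((hsv[...,1]>45)&(hsv[...,0]<35)&(hsv[...,2]>50)).astype(np.uint8); g[:, :150]=0; g[:,370:]=0
c=max(cv2.findContours(g,0,2)[0],key=cv2.contourArea)[:,0]; print(cv2.minAreaRect((cast(P,c,.016)[:,:2]*1000).astype(np.float32)))
E
```

```text
t 3.2 tcp [ 0.5297 -0.3633  0.1021] jaw deg 13.79 grip 0.0857 F [0.5 0.1 0.9] down [ 1.2e-03 -3.0e-04 -1.0e+00]
12683 ((526.8709716796875, -372.3658752441406), (56.1970329284668, 199.83290100097656), 13.146368980407715)
((522.5888061523438, -355.1121826171875), (55.65122985839844, 164.25759887695312), 13.116719245910645)
```

```bash
python3 -m jog '[{"travel":[-0.003,-0.009,-0.02],"dr":[0,0,-0.011],"claw":-1},{"travel":[0,0,-0.025],"dr":[0,0,0],"claw":-1},{"travel":[0,0,-0.025],"dr":[0,0,0],"claw":-1},{"travel":[0,0,-0.015],"dr":[0,0,0],"claw":-1},{"travel":[0,0,-0.01],"dr":[0,0,0],"claw":-1},{"travel":[0,0,-0.003],"dr":[0,0,0],"claw":-1},{"travel":[0,0,0],"dr":[0,0,0],"claw":-1},{"travel":[0,0,0],"dr":[0,0,0],"claw":-1},{"travel":[0,0,0],"dr":[0,0,0],"claw":0},{"travel":[0,0,0],"dr":[0,0,0],"claw":1}]' 40
python3 -m jog '[{"travel":[0,0,0],"dr":[0,0,0],"claw":1},{"travel":[0,0,0],"dr":[0,0,0],"claw":1},{"travel":[0,0,0],"dr":[0,0,0],"claw":1},{"travel":[0,0,0],"dr":[0,0,0],"claw":1},{"travel":[0,0,0.01],"dr":[0,0,0],"claw":1},{"travel":[0,0,0.02],"dr":[0,0,0],"claw":1},{"travel":[0,0,0.03],"dr":[0,0,0],"claw":1},{"travel":[0,0,0.03],"dr":[0,0,0],"claw":1},{"travel":[0,0,0.02],"dr":[0,0,0],"claw":1},{"travel":[0,0,0],"dr":[0,0,0],"claw":1}]'
python3 - <<'E'
from h import *
im,d,P,W=look("w3"); z=W[...,2]; print(pose("wrist")[2])
E
```

```text
t: 4.25
tcp_pos: [0.5268, -0.373, 0.0042]
orientation: [-0.789, 1.569, -0.56]
ft_force: [0.0, 0.4, -0.1]
grip_width: 0.0591
t: 5.25
tcp_pos: [0.5278, -0.3743, 0.1168]
orientation: [-0.881, 1.564, -0.652]
ft_force: [0.8, -0.9, -0.7]
grip_width: 0.0546
t 5.25 tcp [ 0.5278 -0.3743  0.1168] jaw deg 13.13 grip 0.0546 F [ 0.8 -0.9 -0.7] down [ 0.0052 -0.004  -1.    ]
[ 0.50872961 -0.29147626  0.25637474]
```

View pics/w3.png

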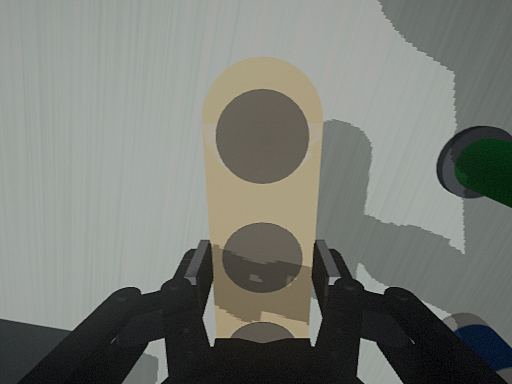

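The cover is held, with its middle spot at (262,258) just ahead of the pads. Next I'll carry it beside the housing, so the camera can see the housing past it.

```bash
python3 -m jog '[{"travel":[-0.01,0.02,0.02],"dr":[0,0,-0.03],"claw":1},{"travel":[-0.015,0.035,0.02],"dr":[0,0,-0.04],"claw":1},{"travel":[-0.015,0.035,0.02],"dr":[0,0,-0.04],"claw":1},{"travel":[-0.015,0.035,0.02],"dr":[0,0,-0.04],"claw":1},{"travel":[-0.015,0.035,0.003],"dr":[0,0,-0.04],"claw":1},{"travel":[-0.015,0.035,0],"dr":[0,0,-0.04],"claw":1},{"travel":[-0.015,0.035,0],"dr":[0,0,-0.04],"claw":1},{"travel":[-0.015,0.035,0],"dr":[0,0,-0.04],"claw":1},{"travel":[-0.015,0.035,0],"dr":[0,0,-0.03],"claw":1},{"travel":[-0.008,0.024,0],"dr":[0,0,-0.02],"claw":1}]'
python3 -m jog '[{"travel":[0,0,0],"dr":[0,0,0],"claw":1},{"travel":[0,0,0],"dr":[0,0,0],"claw":1},{"travel":[0,0,0],"dr":[0,0,0],"claw":1},{"travel":[0,0,0],"dr":[0,0,0],"claw":1},{"travel":[0,0,0],"dr":[0,0,0],"claw":1},{"travel":[0,0,0],"dr":[0,0,0],"claw":1},{"travel":[0,0,0],"dr":[0,0,0],"claw":1},{"travel":[0,0,0],"dr":[0,0,0],"claw":1},{"travel":[0,0,0],"dr":[0,0,0],"claw":1},{"travel":[0,0,0],"dr":[0,0,0],"claw":1}]'
python3 - <<'E'
from h import *
im,d,P,W=look("w4"); np.savez("pics/w4.npz",im=im,d=d,W=W,R=P[1],c=P[2],K=P[0])
z=W[...,2]
m=(im.max(2)<45)&(z>.02)&(z<.036)&(W[...,0]>.44)&(W[...,0]<.58)&(W[...,1]<.09)&(W[...,1]>-.135)
print('housing',m.sum(),cv2.minAreaRect((W[m][:,:2]*1000).astype(np.float32)))
m=(z>.15)&(z<.25)&(im[...,0]>60)&(im[...,0].astype(int)>im[...,2]+12)
print('cover',m.sum(),cv2.minAreaRect((W[m][:,:2]*1000).astype(np.float32)), W[m].min(0),W[m].max(0))
A=np.c_[W[m][:,:2],np.ones(m.sum())]; print('plane',np.linalg.lstsq(A,z[m],rcond=None)[0])
E
```

```text
t: 6.3
tcp_pos: [0.3853, -0.0456, 0.1944]
orientation: [3.032, 1.566, 2.904]
ft_force: [1.0, -0.8, -1.1]
grip_width: 0.0547
t: 7.3
tcp_pos: [0.3883, -0.0486, 0.1963]
orientation: [0.395, 1.571, 0.264]
ft_force: [0.3, -0.5, 0.4]
grip_width: 0.0545
t 7.3 tcp [ 0.3883 -0.0486  0.1963] jaw deg -7.49 grip 0.0545 F [ 0.3 -0.5  0.4] down [ 1.e-04  0.e+00 -1.e+00]
housing 1424 ((504.0835266113281, -19.66571807861328), (199.29861450195312, 55.79305648803711), 81.83839416503906)
cover 28282 ((392.11083984375, -27.495437622070312), (158.6017608642578, 57.44392395019531), 82.18159484863281) [ 0.35512003 -0.10644859  0.20423287] [0.42688009 0.05151991 0.21355183]
plane [-0.00193936  0.00114395  0.20849831]
```

View pics/w4.png

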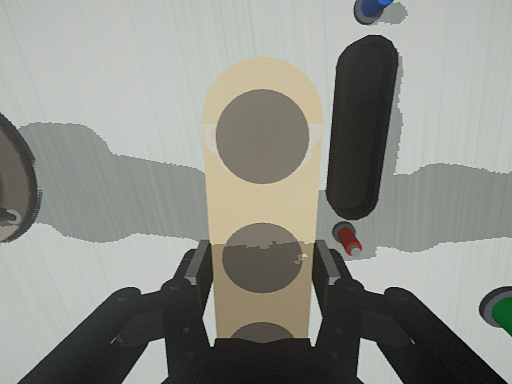

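The housing spans (330–398, 35–218) in full view, with the blue post at (373,8) and the red post at (348,240). The cover is held square and level, and its underside is about 4 mm below the TCP. Next I'll move it over the housing.

```bash
python3 -m jog '[{"travel":[0.015,0.0035,0],"dr":[0,0,-0.006],"claw":1},{"travel":[0.02,0.005,0],"dr":[0,0,0],"claw":1},{"travel":[0.02,0.005,-0.01],"dr":[0,0,0],"claw":1},{"travel":[0.02,0.005,-0.02],"dr":[0,0,0],"claw":1},{"travel":[0.02,0.005,-0.03],"dr":[0,0,0],"claw":1},{"travel":[0.015,0.003,-0.03],"dr":[0,0,0],"claw":1},{"travel":[0.005,0.001,-0.03],"dr":[0,0,0],"claw":1},{"travel":[0,0,-0.015],"dr":[0,0,0],"claw":1},{"travel":[0,0,0],"dr":[0,0,0],"claw":1},{"travel":[0,0,0],"dr":[0,0,0],"claw":1}]'
python3 -m jog '[{"travel":[0,0,0],"dr":[0,0,0],"claw":1},{"travel":[0,0,0],"dr":[0,0,0],"claw":1},{"travel":[0,0,0],"dr":[0,0,0],"claw":1},{"travel":[0,0,0],"dr":[0,0,0],"claw":1},{"travel":[0,0,0],"dr":[0,0,0],"claw":1},{"travel":[0,0,-0.005],"dr":[0,0,0],"claw":1},{"travel":[0,0,-0.005],"dr":[0,0,0],"claw":1},{"travel":[0,0,0],"dr":[0,0,0],"claw":1},{"travel":[0,0,0],"dr":[0,0,0],"claw":1},{"travel":[0,0,0],"dr":[0,0,0],"claw":1}]'
python3 - <<'E'
from h import *
im,d,P,W=look("w5"); z=W[...,2]
cv2.imwrite("pics/w5c.png",cv2.resize(im[20:280,130:390,::-1],None,fx=2.2,fy=2.2,interpolation=cv2.INTER_CUBIC))
m=(z>.045)&(z<.09)&(im[...,0]>60)&(im[...,0].astype(int)>im[...,2]+12)
r=cv2.minAreaRect((W[m][:,:2]*1000).astype(np.float32)); print('cover',m.sum(),r)
A=np.c_[W[m][:,:2],np.ones(m.sum())]; print('plane',np.linalg.lstsq(A,z[m],rcond=None)[0], np.median(z[m]))
E
```

```text
t: 8.35
tcp_pos: [0.5035, -0.0212, 0.0615]
orientation: [-1.438, 1.57, -1.574]
ft_force: [0.6, 0.8, -0.1]
grip_width: 0.0547
t: 9.35
tcp_pos: [0.5034, -0.0212, 0.0513]
orientation: [-1.42, 1.571, -1.557]
ft_force: [0.1, -0.0, -1.4]
grip_width: 0.0547
t 9.35 tcp [ 0.5034 -0.0212  0.0513] jaw deg -7.85 grip 0.0547 F [ 0.1 -0.  -1.4] down [ 0.e+00 -1.e-04 -1.e+00]
cover 26065 ((507.0835876464844, -0.1373443603515625), (158.88986206054688, 57.28717041015625), 82.21705627441406)
plane [-0.00229536  0.00124157  0.06373   ] 0.06257332443183669
```

View pics/w5c.png

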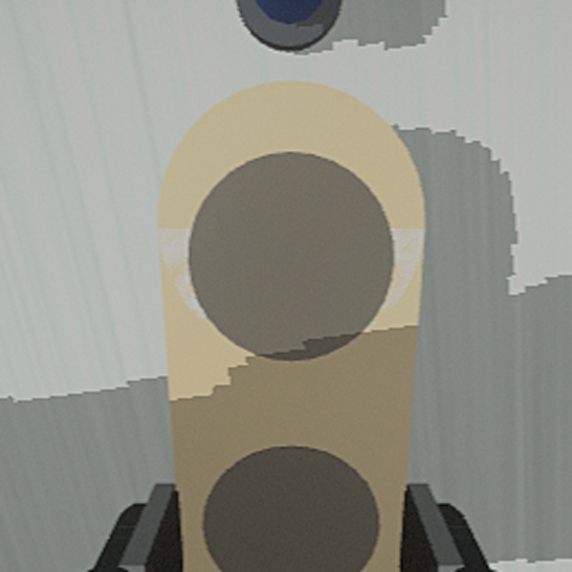

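The cover is over the housing with no housing showing round it, and the blue post foot lies clear at the top. The measured cover centre is (504.2,-20.5), which is on target, so I'll lower it gently.

```bash
python3 -m jog '[{"travel":[0,0,-0.004],"dr":[0,0,0],"claw":1},{"travel":[0,0,-0.004],"dr":[0,0,0],"claw":1},{"travel":[0,0,-0.003],"dr":[0,0,0],"claw":1},{"travel":[0,0,-0.002],"dr":[0,0,0],"claw":1},{"travel":[0,0,-0.002],"dr":[0,0,0],"claw":1},{"travel":[0,0,-0.001],"dr":[0,0,0],"claw":1},{"travel":[0,0,-0.0005],"dr":[0,0,0],"claw":1},{"travel":[0,0,0],"dr":[0,0,0],"claw":1},{"travel":[0,0,0],"dr":[0,0,0],"claw":1},{"travel":[0,0,0],"dr":[0,0,0],"claw":1}]'
python3 - <<'E'
from h import *
im,d,P,W=look("w6"); z=W[...,2]
m=(z>.035)&(z<.09)&(im[...,0]>60)&(im[...,0].astype(int)>im[...,2]+12)
print(np.median(z[m]), cv2.minAreaRect((W[m][:,:2]*1000).astype(np.float32)))
E
```

```text
t: 10.4
tcp_pos: [0.5034, -0.0211, 0.0349]
orientation: [0.125, 1.571, -0.012]
ft_force: [-0.0, -0.9, -0.7]
grip_width: 0.0548
t 10.4 tcp [ 0.5034 -0.0211  0.0349] jaw deg -7.84 grip 0.0548 F [-0.  -0.9 -0.7] down [ 3.e-04 -0.e+00 -1.e+00]
0.0462242118934047 ((507.09320068359375, -0.19580841064453125), (159.1802978515625, 57.316226959228516), 82.11039733886719)
```

```bash
python3 -m jog '[{"travel":[0,0,-0.0006],"dr":[0,0,0],"claw":1},{"travel":[0,0,0],"dr":[0,0,0],"claw":1},{"travel":[0,0,0],"dr":[0,0,0],"claw":0},{"travel":[0,0,0],"dr":[0,0,0],"claw":-0.5},{"travel":[0,0,0],"dr":[0,0,0],"claw":-1},{"travel":[0,0,0],"dr":[0,0,0],"claw":-1},{"travel":[0,0,0.01],"dr":[0,0,0],"claw":-1},{"travel":[0,0,0.03],"dr":[0,0,0],"claw":-1},{"travel":[0,0,0.04],"dr":[0,0,0],"claw":-1},{"travel":[0,0,0.04],"dr":[0,0,0],"claw":-1}]'
python3 -m jog '[{"travel":[0,-0.03,0],"dr":[0,0,0],"claw":-1},{"travel":[0,-0.03,0],"dr":[0,0,0],"claw":-1},{"travel":[0,-0.02,0],"dr":[0,0,0],"claw":-1},{"travel":[0,0,0],"dr":[0,0,0],"claw":-1},{"travel":[0,0,0],"dr":[0,0,0],"claw":-1},{"travel":[0,0,0],"dr":[0,0,0],"claw":-1},{"travel":[0,0,0],"dr":[0,0,0],"claw":-1},{"travel":[0,0,0],"dr":[0,0,0],"claw":-1},{"travel":[0,0,0],"dr":[0,0,0],"claw":-1},{"travel":[0,0,0],"dr":[0,0,0],"claw":-1}]'
python3 - <<'E'
from h import *
im,d,P,W=look("w7"); z=W[...,2]
m=(im.max(2)>25)&(z>.037)&(z<.05)&(abs(W[...,0]-.504)<.08)&(abs(W[...,1]+.02)<.112)
print('cover',m.sum(),cv2.minAreaRect((W[m][:,:2]*1000).astype(np.float32)),np.median(z[m]))
cv2.imwrite("pics/w7c.png",cv2.resize(im[:300,100:420,::-1],None,fx=1.9,fy=1.9))
E
```

```text
t: 11.45
tcp_pos: [0.5029, -0.0214, 0.1559]
orientation: [-2.337, 1.57, -2.474]
ft_force: [0.9, 0.6, 0.0]
grip_width: 0.0855
t: 12.45
tcp_pos: [0.5033, -0.1008, 0.1541]
orientation: [2.917, 1.571, 2.781]
ft_force: [0.0, 0.7, 0.7]
grip_width: 0.0856
t 12.45 tcp [ 0.5033 -0.1008  0.1541] jaw deg -7.81 grip 0.0856 F [0.  0.7 0.7] down [-1.e-04  1.e-04 -1.e+00]
cover 13287 ((503.24200439453125, -31.985794067382812), (176.53695678710938, 56.21281051635742), 82.2137451171875) 0.04567889713623957
```

View pics/w7c.png

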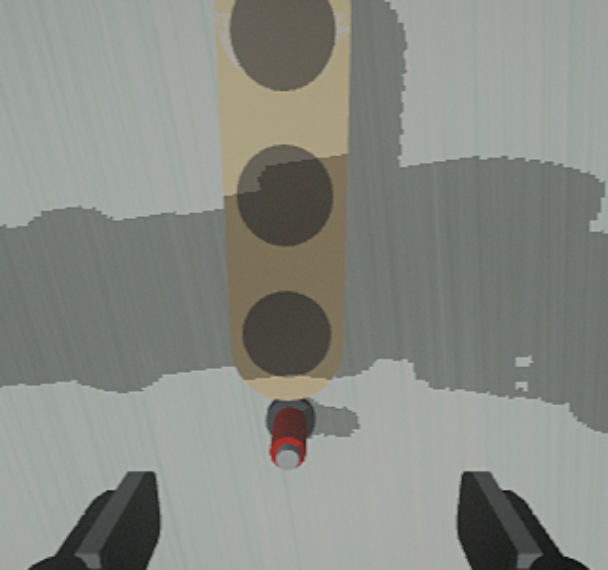

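The cover sits with no black edge showing. The red end is at about (285,395) in the crop, with the red post just beyond it at (288,450). The centre measured from this end is (504.8,-20.4), in agreement. Next is the brass weight.

```bash
python3 -m jog '[{"travel":[-0.004,0.025,0],"dr":[0,0,0],"claw":-1},{"travel":[-0.006,0.04,0],"dr":[0,0,0],"claw":-1},{"travel":[-0.006,0.04,0],"dr":[0,0,0],"claw":-1},{"travel":[-0.006,0.04,0],"dr":[0,0,0],"claw":-1},{"travel":[-0.006,0.04,0],"dr":[0,0,0],"claw":-1},{"travel":[-0.006,0.04,0],"dr":[0,0,0],"claw":-1},{"travel":[-0.006,0.04,0],"dr":[0,0,0],"claw":-1},{"travel":[-0.006,0.04,0],"dr":[0,0,0],"claw":-1},{"travel":[-0.006,0.035,0],"dr":[0,0,0],"claw":-1},{"travel":[-0.0037,0.0155,0],"dr":[0,0,0],"claw":-1}]'
python3 -m jog '[{"travel":[0,0,0],"dr":[0,0,0],"claw":-1},{"travel":[0,0,0],"dr":[0,0,0],"claw":-1},{"travel":[0,0,0],"dr":[0,0,0],"claw":-1},{"travel":[0,0,0],"dr":[0,0,0],"claw":-1},{"travel":[0,0,0],"dr":[0,0,0],"claw":-1},{"travel":[0,0,0],"dr":[0,0,0],"claw":-1},{"travel":[0,0,0],"dr":[0,0,0],"claw":-1},{"travel":[0,0,0],"dr":[0,0,0],"claw":-1},{"travel":[0,0,0],"dr":[0,0,0],"claw":-1},{"travel":[0,0,0],"dr":[0,0,0],"claw":-1}]'
python3 - <<'E'
from h import *
im,d,P,W=look("w8"); z=W[...,2]
for n,g in dict(brass=(.4475,.2545),blue=(.471,.379),red=(.644,.231),logger=(.548,.2225),cup=(.576,.364)).items():
    k=(np.hypot(W[...,0]-g[0],W[...,1]-g[1])<.04); t=k&(z>.052)&(z<.07)
    b=k&(z>.02)&(z<.07)
    if t.sum()>10: print(n,t.sum(),'top',cv2.minAreaRect((W[t][:,:2]*1000).astype(np.float32)),'mean',W[t].mean(0).round(4),'all',cv2.minAreaRect((W[b][:,:2]*1000).astype(np.float32)))
E
```

```text
t: 13.5
tcp_pos: [0.4461, 0.2589, 0.154]
orientation: [2.062, 1.569, 1.931]
ft_force: [0.8, 0.4, -0.6]
grip_width: 0.0852
t: 14.5
tcp_pos: [0.4476, 0.2544, 0.1542]
orientation: [-2.247, 1.571, -2.384]
ft_force: [-0.3, -0.0, -0.1]
grip_width: 0.0855
t 14.5 tcp [0.4476 0.2544 0.1542] jaw deg -7.84 grip 0.0855 F [-0.3 -0.  -0.1] down [-0. -0. -1.]
brass 325 top ((448.28240966796875, 258.3239440917969), (17.365192413330078, 16.617834091186523), 84.31912231445312) mean [0.4484 0.2595 0.0605] all ((448.1549377441406, 258.7809143066406), (38.36956024169922, 38.620174407958984), 80.35955810546875)
blue 518 top ((470.7302551269531, 382.39349365234375), (17.344440460205078, 16.838088989257812), 84.9497299194336) mean [0.4707 0.3819 0.0609] all ((470.8824157714844, 382.4605407714844), (39.15176010131836, 38.809326171875), 31.581878662109375)
red 423 top ((644.7134399414062, 234.68972778320312), (17.12339210510254, 18.406957626342773), 33.63127899169922) mean [0.6432 0.2356 0.0595] all ((643.5607299804688, 235.62586975097656), (39.50941467285156, 36.661376953125), 61.779136657714844)
logger 2001 top ((547.7725830078125, 225.9012451171875), (69.92672729492188, 25.083633422851562), 83.93734741210938) mean [0.5468 0.2285 0.0587] all ((547.5552978515625, 226.00721740722656), (70.00193786621094, 25.692241668701172), 84.18205261230469)
cup 1513 top ((577.3882446289062, 363.8230895996094), (55.38770294189453, 59.633026123046875), 82.74671936035156) mean [0.5817 0.364  0.0575] all ((577.4326171875, 364.0186767578125), (55.85915756225586, 59.610591888427734), 83.53661346435547)
```

View pics/w8.png

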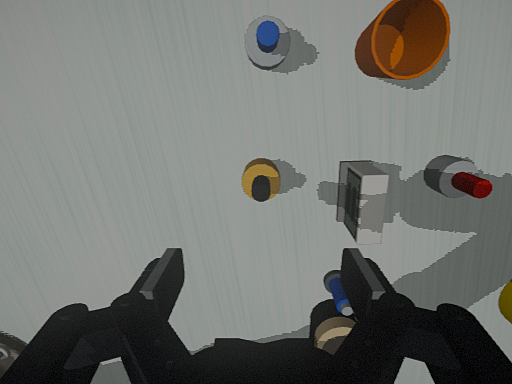

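Brass is at (262,180), blue at (268,35), red at (470,180), the logger at (363,200) and the cup at (405,40). I'll go straight down onto the brass handle.

```bash
python3 -m jog '[{"travel":[0,0.0035,-0.02],"dr":[0,0,0],"claw":-1},{"travel":[0,0,-0.03],"dr":[0,0,0],"claw":-1},{"travel":[0,0,-0.03],"dr":[0,0,0],"claw":-1},{"travel":[0,0,-0.02],"dr":[0,0,0],"claw":-1},{"travel":[0,0,-0.01],"dr":[0,0,0],"claw":-1},{"travel":[0,0,-0.006],"dr":[0,0,0],"claw":0},{"travel":[0,0,-0.002],"dr":[0,0,0],"claw":0},{"travel":[0,0,0],"dr":[0,0,0],"claw":0.3},{"travel":[0,0,0],"dr":[0,0,0],"claw":1},{"travel":[0,0,0],"dr":[0,0,0],"claw":1}]' 50
python3 -m jog '[{"travel":[0,0,0],"dr":[0,0,0],"claw":1},{"travel":[0,0,0],"dr":[0,0,0],"claw":1},{"travel":[0,0,0],"dr":[0,0,0],"claw":1},{"travel":[0,0,0],"dr":[0,0,0],"claw":1},{"travel":[0,0,0],"dr":[0,0,0],"claw":1},{"travel":[0,0,0.01],"dr":[0,0,0],"claw":1},{"travel":[0,0,0.03],"dr":[0,0,0],"claw":1},{"travel":[0,0,0.04],"dr":[0,0,0],"claw":1},{"travel":[0,0,0.04],"dr":[0,0,0],"claw":1},{"travel":[0,0,0],"dr":[0,0,0],"claw":1}]'
python3 - <<'E'
from h import *
im,d,P,W=look("w9")
cv2.imwrite("pics/w9c.png",cv2.resize(im[100:384,100:420,::-1],None,fx=1.8,fy=1.8))
E
```

```text
t: 15.55
tcp_pos: [0.4481, 0.2583, 0.0371]
orientation: [0.938, 1.569, 0.801]
ft_force: [0.3, 0.5, 1.9]
grip_width: 0.0164
t: 16.55
tcp_pos: [0.4516, 0.2593, 0.1618]
orientation: [0.705, 1.559, 0.568]
ft_force: [1.6, 0.2, -2.6]
grip_width: 0.0164
t 16.55 tcp [0.4516 0.2593 0.1618] jaw deg -7.87 grip 0.0164 F [ 1.6  0.2 -2.6] down [ 0.01    0.0064 -0.9999]
```

View pics/w9c.png

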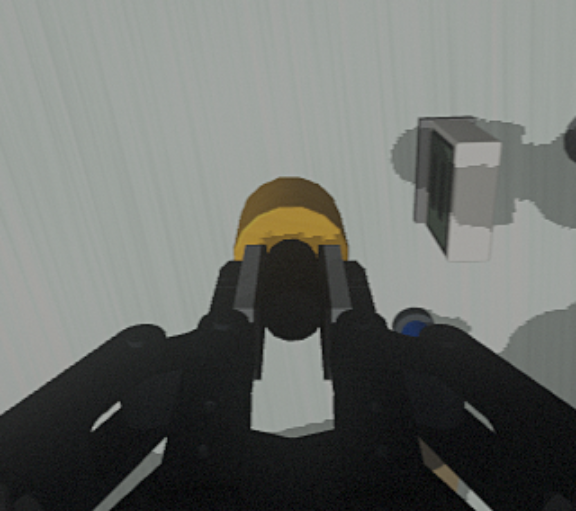

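Brass is held upright in the pads, at about (290,230) in the crop. Next I'll move it over the middle spot.

```bash
python3 -m jog '[{"travel":[0.004,-0.02,0],"dr":[0,0,0],"claw":1},{"travel":[0.007,-0.035,0],"dr":[0,0,0],"claw":1},{"travel":[0.008,-0.04,0],"dr":[0,0,0],"claw":1},{"travel":[0.008,-0.04,0],"dr":[0,0,0],"claw":1},{"travel":[0.008,-0.04,0],"dr":[0,0,0],"claw":1},{"travel":[0.008,-0.04,0],"dr":[0,0,0],"claw":1},{"travel":[0.008,-0.035,-0.01],"dr":[0,0,0],"claw":1},{"travel":[0.004,-0.02,-0.015],"dr":[0,0,0],"claw":1},{"travel":[0.001,-0.008,-0.015],"dr":[0,0,0],"claw":1},{"travel":[0,-0.001,-0.01],"dr":[0,0,0],"claw":1}]'
python3 -m jog '[{"travel":[0,0,0],"dr":[0,0,0],"claw":1},{"travel":[0,0,0],"dr":[0,0,0],"claw":1},{"travel":[0,0,0],"dr":[0,0,0],"claw":1},{"travel":[0,0,0],"dr":[0,0,0],"claw":1},{"travel":[0,0,0],"dr":[0,0,0],"claw":1},{"travel":[0,0,0],"dr":[0,0,0],"claw":1},{"travel":[0,0,0],"dr":[0,0,0],"claw":1},{"travel":[0,0,0],"dr":[0,0,0],"claw":1},{"travel":[0,0,0],"dr":[0,0,0],"claw":1},{"travel":[0,0,0],"dr":[0,0,0],"claw":1}]'
cat >> h.py <<'E'
from scipy.optimize import least_squares
def held(W,s):
    """axis of the held weight: circle of radius 20 mm through the visible side wall of its body"""
    t=s['tcp_pos']; q=W-t; m=(np.hypot(q[...,0],q[...,1])<.03)&(q[...,2]<-.012)&(q[...,2]>-.034)&(q[...,1]>.005)
    p=W[m][:,:2]; f=least_squares(lambda c:np.hypot(*(p-c).T)-.02,t[:2],loss='soft_l1',f_scale=.001)
    print('held axis',m.sum(),f.x.round(4),'minus tcp',(f.x-t[:2]).round(4),'rms',np.sqrt(np.mean(f.fun**2)).round(5),'zmin',W[m][:,2].min())
E
python3 - <<'E'
from h import *
s=env.sense(); im,d,P,W=look("w10"); held(W,s)
z=W[...,2]; m=(z>.04)&(z<.05)&(abs(W[...,0]-.504)<.08)&(abs(W[...,1]+.02)<.112)
print(m.sum(),cv2.minAreaRect((W[m][:,:2]*1000).astype(np.float32)))
cv2.imwrite("pics/w10c.png",cv2.resize(im[50:384,100:420,::-1],None,fx=1.7,fy=1.7))
E
```

```text
t: 17.6
tcp_pos: [0.5011, -0.0231, 0.1034]
orientation: [-2.755, 1.565, -2.896]
ft_force: [-0.5, 0.8, -2.6]
grip_width: 0.0161
t: 18.6
tcp_pos: [0.5036, -0.0212, 0.1062]
orientation: [-2.023, 1.571, -2.16]
ft_force: [0.9, -0.6, -2.0]
grip_width: 0.0159
t 18.6 tcp [ 0.5036 -0.0212  0.1062] jaw deg -7.85 grip 0.0159 F [ 0.9 -0.6 -2. ] down [-0.e+00 -1.e-04 -1.e+00]
held axis 647 [ 0.5043 -0.0219] minus tcp [ 0.0007 -0.0007] rms 0.00024 zmin 0.07227154157250543
10508 ((504.9468078613281, -20.37122344970703), (199.8090057373047, 56.27781295776367), 82.28958129882812)
```

View pics/w10c.png

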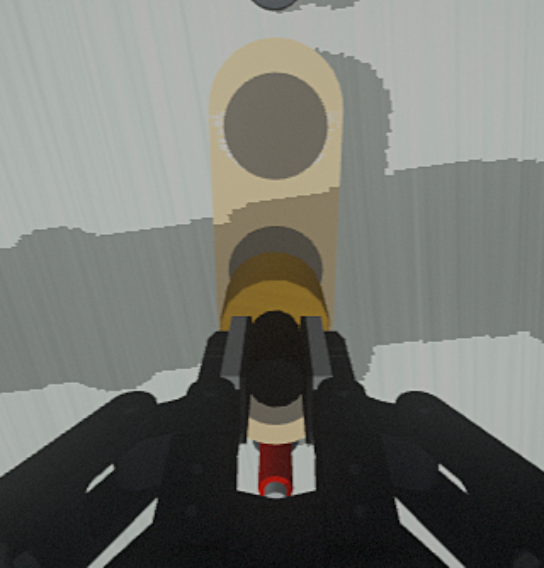

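Brass is over the middle spot, 1.4 mm off in y by the measurement. I'll correct that, lower and release.

```bash
python3 -m jog '[{"travel":[0.0006,0.0013,-0.005],"dr":[0,0,0],"claw":1},{"travel":[0,0,-0.008],"dr":[0,0,0],"claw":1},{"travel":[0,0,-0.005],"dr":[0,0,0],"claw":1},{"travel":[0,0,-0.002],"dr":[0,0,0],"claw":1},{"travel":[0,0,-0.001],"dr":[0,0,0],"claw":1},{"travel":[0,0,-0.001],"dr":[0,0,0],"claw":1},{"travel":[0,0,-0.0005],"dr":[0,0,0],"claw":1},{"travel":[0,0,0],"dr":[0,0,0],"claw":1},{"travel":[0,0,0],"dr":[0,0,0],"claw":1},{"travel":[0,0,0],"dr":[0,0,0],"claw":1}]'
```

```text
t: 19.65
tcp_pos: [0.5043, -0.0198, 0.0838]
orientation: [0.22, 1.57, 0.083]
ft_force: [0.3, 0.1, -2.7]
grip_width: 0.0163
```

```bash
python3 -m jog '[{"travel":[0,0,-0.0005],"dr":[0,0,0],"claw":1},{"travel":[0,0,-0.0005],"dr":[0,0,0],"claw":1},{"travel":[0,0,0],"dr":[0,0,0],"claw":1},{"travel":[0,0,0],"dr":[0,0,0],"claw":1},{"travel":[0,0,0],"dr":[0,0,0],"claw":1},{"travel":[0,0,0],"dr":[0,0,0],"claw":1},{"travel":[0,0,0],"dr":[0,0,0],"claw":1},{"travel":[0,0,0],"dr":[0,0,0],"claw":1},{"travel":[0,0,0],"dr":[0,0,0],"claw":1},{"travel":[0,0,0],"dr":[0,0,0],"claw":1}]'
```

```text
t: 20.65
tcp_pos: [0.5044, -0.0198, 0.0831]
orientation: [0.547, 1.57, 0.41]
ft_force: [-2.8, 0.3, 4.9]
grip_width: 0.0167
```

Contact is made (+4.9 N). I'll release, rise and go to the blue weight at about (.471,.382).

```bash
python3 -m jog '[{"travel":[0,0,0],"dr":[0,0,0],"claw":0.3},{"travel":[0,0,0],"dr":[0,0,0],"claw":0},{"travel":[0,0,0],"dr":[0,0,0],"claw":-0.3},{"travel":[0,0,0],"dr":[0,0,0],"claw":-0.6},{"travel":[0,0,0.01],"dr":[0,0,0],"claw":-1},{"travel":[0,0,0.03],"dr":[0,0,0],"claw":-1},{"travel":[0,0,0.03],"dr":[0,0,0],"claw":-1},{"travel":[-0.001,0.02,0.01],"dr":[0,0,0],"claw":-1},{"travel":[-0.003,0.04,0],"dr":[0,0,0],"claw":-1},{"travel":[-0.004,0.045,0],"dr":[0,0,0],"claw":-1}]'
python3 -m jog '[{"travel":[-0.004,0.045,0],"dr":[0,0,0],"claw":-1},{"travel":[-0.004,0.045,0],"dr":[0,0,0],"claw":-1},{"travel":[-0.004,0.045,0],"dr":[0,0,0],"claw":-1},{"travel":[-0.004,0.045,0],"dr":[0,0,0],"claw":-1},{"travel":[-0.004,0.045,0],"dr":[0,0,0],"claw":-1},{"travel":[-0.003,0.035,0],"dr":[0,0,0],"claw":-1},{"travel":[-0.002,0.015,0],"dr":[0,0,0],"claw":-1},{"travel":[0,0,0],"dr":[0,0,0],"claw":-1},{"travel":[0,0,0],"dr":[0,0,0],"claw":-1},{"travel":[0,0,0],"dr":[0,0,0],"claw":-1}]'
python3 - <<'E'
from h import *
im,d,P,W=look("w11"); z=W[...,2]
g=(.471,.382); k=(np.hypot(W[...,0]-g[0],W[...,1]-g[1])<.04); t=k&(z>.052)&(z<.07); b=k&(z>.02)&(z<.07)
print(t.sum(),cv2.minAreaRect((W[t][:,:2]*1000).astype(np.float32)),cv2.minAreaRect((W[b][:,:2]*1000).astype(np.float32)))
for n in ["scene","side"]:
    im,d=vision.camera(n); V=cloud(pose(n),d); z=V[...,2]; k=np.hypot(V[...,0]-.504,V[...,1]+.02)<.035
    t=k&(z>.095)&(z<.12); b=k&(z>.055)&(z<.12); c=(z>.036)&(z<.056)&(abs(V[...,0]-.504)<.06)&(abs(V[...,1]+.02)<.112)
    for q in (t,b,c): print(n,q.sum(),cv2.minAreaRect((V[q][:,:2]*1000).astype(np.float32)))
E
```

```text
t: 21.65
tcp_pos: [0.4973, 0.0846, 0.1645]
orientation: [0.242, 1.567, 0.1]
ft_force: [1.2, 0.1, 0.1]
grip_width: 0.0853
t: 22.65
tcp_pos: [0.4726, 0.3568, 0.1631]
orientation: [-0.962, 1.569, -1.103]
ft_force: [1.2, 0.1, 0.8]
grip_width: 0.0854
t 22.65 tcp [0.4726 0.3568 0.1631] jaw deg -8.12 grip 0.0854 F [1.2 0.1 0.8] down [ 8.0e-04 -1.6e-03 -1.0e+00]
315 ((471.0412902832031, 383.09820556640625), (17.437610626220703, 16.40164566040039), 81.540283203125) ((471.2876892089844, 383.0057067871094), (38.895721435546875, 38.60002136230469), 80.1297378540039)
scene 39 ((505.2043762207031, -20.64731788635254), (13.693754196166992, 21.30670166015625), 39.789520263671875)
scene 228 ((506.83941650390625, -22.331348419189453), (38.07106018066406, 37.97748947143555), 39.03322219848633)
scene 887 ((504.4397277832031, -19.57147979736328), (202.17942810058594, 61.82598876953125), 82.7214584350586)
side 56 ((500.3339538574219, -24.140321731567383), (16.642107009887695, 16.369688034057617), 59.43672180175781)
side 299 ((499.14776611328125, -25.912322998046875), (39.00150680541992, 38.14276123046875), 60.582603454589844)
side 1223 ((500.7958984375, -23.774940490722656), (200.77597045898438, 57.89830017089844), 82.36695098876953)
```

Brass stands upright and centred within 1–2 mm of the cover centre in both fixed views. Next I'll grasp blue.

```bash
python3 -m jog '[{"travel":[-0.0012,0.0135,-0.016],"dr":[0,0,0],"claw":-0.2},{"travel":[0,0.012,-0.02],"dr":[0,0,0],"claw":-0.2},{"travel":[0,0,-0.03],"dr":[0,0,0],"claw":-0.2},{"travel":[0,0,-0.03],"dr":[0,0,0],"claw":-0.2},{"travel":[0,0,-0.02],"dr":[0,0,0],"claw":-0.2},{"travel":[0,0,-0.007],"dr":[0,0,0],"claw":-0.2},{"travel":[0,0,-0.003],"dr":[0,0,0],"claw":-0.2},{"travel":[0,0,0],"dr":[0,0,0],"claw":0},{"travel":[0,0,0],"dr":[0,0,0],"claw":0.5},{"travel":[0,0,0],"dr":[0,0,0],"claw":1}]' 50
python3 -m jog '[{"travel":[0,0,0],"dr":[0,0,0],"claw":1},{"travel":[0,0,0],"dr":[0,0,0],"claw":1},{"travel":[0,0,0],"dr":[0,0,0],"claw":1},{"travel":[0,0,0],"dr":[0,0,0],"claw":1},{"travel":[0,0,0],"dr":[0,0,0],"claw":1},{"travel":[0,0,0.01],"dr":[0,0,0],"claw":1},{"travel":[0,0,0.03],"dr":[0,0,0],"claw":1},{"travel":[0,0,0.04],"dr":[0,0,0],"claw":1},{"travel":[0,0,0.04],"dr":[0,0,0],"claw":1},{"travel":[0,0,0.03],"dr":[0,0,0],"claw":1}]'
```

```text
t: 23.8
tcp_pos: [0.4707, 0.3864, 0.0381]
orientation: [1.042, 1.568, 0.905]
ft_force: [-0.3, 0.5, 0.9]
grip_width: 0.0163
t: 24.8
tcp_pos: [0.4703, 0.3854, 0.1888]
orientation: [0.449, 1.57, 0.311]
ft_force: [0.5, 1.0, -3.2]
grip_width: 0.016
```

```bash
python3 -m jog '[{"travel":[0.003,-0.02,0],"dr":[0,0,0],"claw":1},{"travel":[0.004,-0.035,0],"dr":[0,0,0],"claw":1},{"travel":[0.005,-0.04,0],"dr":[0,0,0],"claw":1},{"travel":[0.005,-0.045,0],"dr":[0,0,0],"claw":1},{"travel":[0.006,-0.045,0],"dr":[0,0,0],"claw":1},{"travel":[0.006,-0.045,0],"dr":[0,0,0],"claw":1},{"travel":[0.006,-0.045,0],"dr":[0,0,0],"claw":1},{"travel":[0.005,-0.035,0],"dr":[0,0,0],"claw":1},{"travel":[0.002,-0.02,0],"dr":[0,0,0],"claw":1},{"travel":[0.001,-0.0085,0],"dr":[0,0,0],"claw":1}]'
python3 -m jog '[{"travel":[0,0,-0.02],"dr":[0,0,0],"claw":1},{"travel":[0,0,-0.02],"dr":[0,0,0],"claw":1},{"travel":[0,0,-0.02],"dr":[0,0,0],"claw":1},{"travel":[0,0,-0.015],"dr":[0,0,0],"claw":1},{"travel":[0,0,-0.005],"dr":[0,0,0],"claw":1},{"travel":[0,0,0],"dr":[0,0,0],"claw":1},{"travel":[0,0,0],"dr":[0,0,0],"claw":1},{"travel":[0,0,0],"dr":[0,0,0],"claw":1},{"travel":[0,0,0],"dr":[0,0,0],"claw":1},{"travel":[0,0,0],"dr":[0,0,0],"claw":1}]'
python3 - <<'E'
from h import *
s=env.sense(); im,d,P,W=look("w12"); held(W,s)
cv2.imwrite("pics/w12c.png",cv2.resize(im[50:384,100:420,::-1],None,fx=1.7,fy=1.7))
E
```

```text
t: 25.8
tcp_pos: [0.5123, 0.0433, 0.1864]
orientation: [-2.117, 1.569, -2.259]
ft_force: [0.2, 0.1, -3.8]
grip_width: 0.0165
t: 26.8
tcp_pos: [0.5134, 0.0472, 0.1072]
orientation: [0.439, 1.57, 0.302]
ft_force: [-0.0, 0.7, -4.0]
grip_width: 0.0164
t 26.8 tcp [0.5134 0.0472 0.1072] jaw deg -7.85 grip 0.0164 F [-0.   0.7 -4. ] down [ 1.e-03  3.e-04 -1.e+00]
held axis 643 [0.5138 0.0433] minus tcp [ 0.0004 -0.0039] rms 0.00025 zmin 0.0734310720765815
```

View pics/w12c.png

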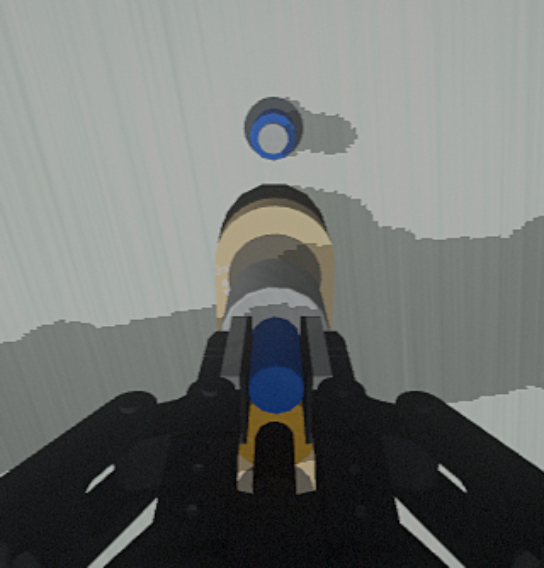

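Blue is over the blue end spot, with the blue post at (273,135) ahead and brass standing behind. It's within 1 mm, so I'll lower it.

```bash
python3 -m jog '[{"travel":[0,0.0007,-0.005],"dr":[0,0,0],"claw":1},{"travel":[0,0,-0.008],"dr":[0,0,0],"claw":1},{"travel":[0,0,-0.005],"dr":[0,0,0],"claw":1},{"travel":[0,0,-0.002],"dr":[0,0,0],"claw":1},{"travel":[0,0,-0.001],"dr":[0,0,0],"claw":1},{"travel":[0,0,-0.001],"dr":[0,0,0],"claw":1},{"travel":[0,0,-0.0005],"dr":[0,0,0],"claw":1},{"travel":[0,0,-0.0005],"dr":[0,0,0],"claw":1},{"travel":[0,0,0],"dr":[0,0,0],"claw":1},{"travel":[0,0,0],"dr":[0,0,0],"claw":1}]'
```

```text
t: 27.85
tcp_pos: [0.5132, 0.0479, 0.0841]
orientation: [0.493, 1.57, 0.356]
ft_force: [-1.2, -1.0, -0.4]
grip_width: 0.0162
```

```bash
python3 -m jog '[{"travel":[0,0,-0.0004],"dr":[0,0,0],"claw":1},{"travel":[0,0,0],"dr":[0,0,0],"claw":1},{"travel":[0,0,0],"dr":[0,0,0],"claw":0.3},{"travel":[0,0,0],"dr":[0,0,0],"claw":0},{"travel":[0,0,0],"dr":[0,0,0],"claw":-0.3},{"travel":[0,0,0],"dr":[0,0,0],"claw":-0.6},{"travel":[0,0,0.01],"dr":[0,0,0],"claw":-1},{"travel":[0,0,0.03],"dr":[0,0,0],"claw":-1},{"travel":[0,0,0.03],"dr":[0,0,0],"claw":-1},{"travel":[0.005,0.005,0.01],"dr":[0,0,0],"claw":-1}]'
python3 -m jog '[{"travel":[0.02,0.025,0],"dr":[0,0,0],"claw":-1},{"travel":[0.025,0.033,0],"dr":[0,0,0],"claw":-1},{"travel":[0.025,0.033,0],"dr":[0,0,0],"claw":-1},{"travel":[0.025,0.033,0],"dr":[0,0,0],"claw":-1},{"travel":[0.02,0.025,0],"dr":[0,0,0],"claw":-1},{"travel":[0.012,0.016,0],"dr":[0,0,0],"claw":-1},{"travel":[0,0,0],"dr":[0,0,0],"claw":-1},{"travel":[0,0,0],"dr":[0,0,0],"claw":-1},{"travel":[0,0,0],"dr":[0,0,0],"claw":-1},{"travel":[0,0,0],"dr":[0,0,0],"claw":-1}]'
python3 - <<'E'
from h import *
im,d,P,W=look("w13"); z=W[...,2]
g=(.644,.234); k=(np.hypot(W[...,0]-g[0],W[...,1]-g[1])<.04); t=k&(z>.052)&(z<.07); b=k&(z>.02)&(z<.07)
print(t.sum(),cv2.minAreaRect((W[t][:,:2]*1000).astype(np.float32)),cv2.minAreaRect((W[b][:,:2]*1000).astype(np.float32)))
g=(.548,.225); k=(np.hypot(W[...,0]-g[0],W[...,1]-g[1])<.045); t=k&(z>.05)&(z<.07)
print('logger',t.sum(),cv2.minAreaRect((W[t][:,:2]*1000).astype(np.float32)))
E
```

```text
t: 28.85
tcp_pos: [0.5201, 0.0518, 0.1671]
orientation: [0.273, 1.565, 0.135]
ft_force: [0.4, -0.5, -0.5]
grip_width: 0.0856
t: 29.85
tcp_pos: [0.6447, 0.2163, 0.1637]
orientation: [-1.73, 1.57, -1.87]
ft_force: [0.2, -0.2, 0.7]
grip_width: 0.0851
t 29.85 tcp [0.6447 0.2163 0.1637] jaw deg -7.97 grip 0.0851 F [ 0.2 -0.2  0.7] down [-1.e-04 -4.e-04 -1.e+00]
310 ((645.56640625, 234.8082733154297), (17.358932495117188, 16.617233276367188), 80.89620971679688) ((645.7758178710938, 234.5780792236328), (38.81764602661133, 38.86842346191406), 26.465791702270508)
logger 1972 ((548.6776123046875, 225.79141235351562), (69.95116424560547, 24.37480354309082), 84.06002044677734)
```

```bash
python3 -m jog '[{"travel":[0.001,0.009,-0.016],"dr":[0,0,0],"claw":-0.2},{"travel":[0,0.008,-0.02],"dr":[0,0,0],"claw":-0.2},{"travel":[0,0,-0.03],"dr":[0,0,0],"claw":-0.2},{"travel":[0,0,-0.03],"dr":[0,0,0],"claw":-0.2},{"travel":[0,0,-0.02],"dr":[0,0,0],"claw":-0.2},{"travel":[0,0,-0.007],"dr":[0,0,0],"claw":-0.2},{"travel":[0,0,-0.0035],"dr":[0,0,0],"claw":-0.2},{"travel":[0,0,0],"dr":[0,0,0],"claw":0},{"travel":[0,0,0],"dr":[0,0,0],"claw":0.5},{"travel":[0,0,0],"dr":[0,0,0],"claw":1}]' 50
python3 -m jog '[{"travel":[0,0,0],"dr":[0,0,0],"claw":1},{"travel":[0,0,0],"dr":[0,0,0],"claw":1},{"travel":[0,0,0],"dr":[0,0,0],"claw":1},{"travel":[0,0,0],"dr":[0,0,0],"claw":1},{"travel":[0,0,0],"dr":[0,0,0],"claw":1},{"travel":[0,0,0.01],"dr":[0,0,0],"claw":1},{"travel":[0,0,0.03],"dr":[0,0,0],"claw":1},{"travel":[0,0,0.04],"dr":[0,0,0],"claw":1},{"travel":[0,0,0.04],"dr":[0,0,0],"claw":1},{"travel":[0,0,0.03],"dr":[0,0,0],"claw":1}]'
```

```text
t: 30.9
tcp_pos: [0.6467, 0.2353, 0.0382]
orientation: [0.686, 1.569, 0.549]
ft_force: [-0.9, 0.5, 0.5]
grip_width: 0.0164
t: 31.9
tcp_pos: [0.6465, 0.2346, 0.1891]
orientation: [0.116, 1.569, -0.022]
ft_force: [0.9, 1.4, -2.2]
grip_width: 0.0165
```

```bash
python3 -m jog '[{"travel":[-0.01,-0.02,0],"dr":[0,0,0],"claw":1},{"travel":[-0.015,-0.035,0],"dr":[0,0,0],"claw":1},{"travel":[-0.018,-0.04,0],"dr":[0,0,0],"claw":1},{"travel":[-0.019,-0.04,0],"dr":[0,0,0],"claw":1},{"travel":[-0.019,-0.04,0],"dr":[0,0,0],"claw":1},{"travel":[-0.019,-0.04,0],"dr":[0,0,0],"claw":1},{"travel":[-0.019,-0.04,0],"dr":[0,0,0],"claw":1},{"travel":[-0.018,-0.035,0],"dr":[0,0,0],"claw":1},{"travel":[-0.01,-0.02,0],"dr":[0,0,0],"claw":1},{"travel":[-0.0035,-0.01,0],"dr":[0,0,0],"claw":1}]'
python3 -m jog '[{"travel":[0,0,0],"dr":[0,0,0],"claw":1},{"travel":[0,0,-0.02],"dr":[0,0,0],"claw":1},{"travel":[0,0,-0.02],"dr":[0,0,0],"claw":1},{"travel":[0,0,-0.02],"dr":[0,0,0],"claw":1},{"travel":[0,0,-0.015],"dr":[0,0,0],"claw":1},{"travel":[0,0,-0.005],"dr":[0,0,0],"claw":1},{"travel":[0,0,0],"dr":[0,0,0],"claw":1},{"travel":[0,0,0],"dr":[0,0,0],"claw":1},{"travel":[0,0,0],"dr":[0,0,0],"claw":1},{"travel":[0,0,0],"dr":[0,0,0],"claw":1}]'
python3 - <<'E'
from h import *
s=env.sense(); im,d,P,W=look("w14"); held(W,s)
cv2.imwrite("pics/w14c.png",cv2.resize(im[0:384,80:440,::-1],None,fx=1.5,fy=1.5))
E
```

```text
t: 32.9
tcp_pos: [0.4934, -0.0883, 0.1868]
orientation: [-2.746, 1.57, -2.888]
ft_force: [0.2, -0.1, -2.4]
grip_width: 0.0161
t: 33.9
tcp_pos: [0.4963, -0.0851, 0.1076]
orientation: [0.167, 1.569, 0.03]
ft_force: [-0.3, 1.0, -2.3]
grip_width: 0.0164
t 33.9 tcp [ 0.4963 -0.0851  0.1076] jaw deg -7.84 grip 0.0164 F [-0.3  1.  -2.3] down [ 1.8e-03  1.0e-04 -1.0e+00]
held axis 656 [ 0.4967 -0.0866] minus tcp [ 0.0004 -0.0014] rms 0.00025 zmin 0.07375455516450405
```

View pics/w14c.png

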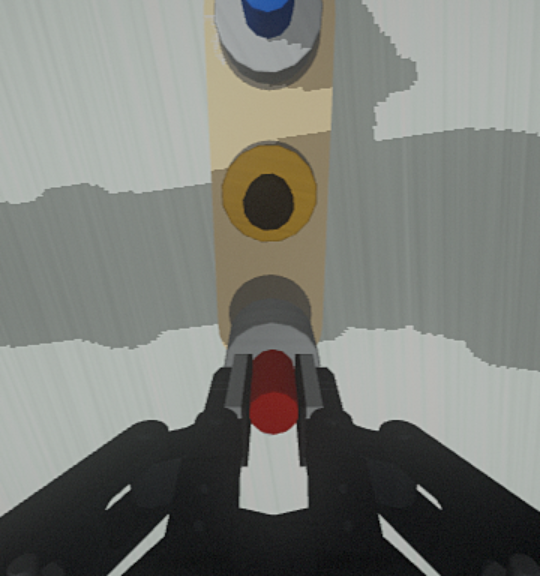

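Brass (270,190) and blue (268,30) sit on their spots, and red is over the last spot. I'll correct by (-0.7,+1.8) mm and lower it.

```bash
python3 -m jog '[{"travel":[-0.0007,0.0018,-0.005],"dr":[0,0,0],"claw":1},{"travel":[0,0,-0.008],"dr":[0,0,0],"claw":1},{"travel":[0,0,-0.005],"dr":[0,0,0],"claw":1},{"travel":[0,0,-0.002],"dr":[0,0,0],"claw":1},{"travel":[0,0,-0.001],"dr":[0,0,0],"claw":1},{"travel":[0,0,-0.001],"dr":[0,0,0],"claw":1},{"travel":[0,0,-0.0005],"dr":[0,0,0],"claw":1},{"travel":[0,0,-0.0005],"dr":[0,0,0],"claw":1},{"travel":[0,0,0],"dr":[0,0,0],"claw":1},{"travel":[0,0,0],"dr":[0,0,0],"claw":1}]'
```

```text
t: 34.95
tcp_pos: [0.495, -0.0834, 0.0842]
orientation: [0.269, 1.57, 0.132]
ft_force: [-1.2, -0.4, 1.2]
grip_width: 0.016
```

```bash
python3 -m jog '[{"travel":[0,0,-0.0003],"dr":[0,0,0],"claw":1},{"travel":[0,0,0],"dr":[0,0,0],"claw":1},{"travel":[0,0,0],"dr":[0,0,0],"claw":0.3},{"travel":[0,0,0],"dr":[0,0,0],"claw":0},{"travel":[0,0,0],"dr":[0,0,0],"claw":-0.3},{"travel":[0,0,0],"dr":[0,0,0],"claw":-0.6},{"travel":[0,0,0.01],"dr":[0,0,0],"claw":-1},{"travel":[0,0,0.03],"dr":[0,0,0],"claw":-1},{"travel":[0,0,0.03],"dr":[0,0,0],"claw":-1},{"travel":[0.005,0.029,0.01],"dr":[0,0,0],"claw":-1}]'
python3 -m jog '[{"travel":[0.007,0.04,0],"dr":[0,0,0.033],"claw":-1},{"travel":[0.007,0.04,0],"dr":[0,0,0],"claw":-1},{"travel":[0.007,0.04,0],"dr":[0,0,0],"claw":-1},{"travel":[0.007,0.04,0],"dr":[0,0,0],"claw":-1},{"travel":[0.007,0.04,0],"dr":[0,0,0],"claw":-1},{"travel":[0.007,0.04,0],"dr":[0,0,0],"claw":-1},{"travel":[0.005,0.025,0],"dr":[0,0,0],"claw":-1},{"travel":[0.002,0.015,0],"dr":[0,0,0],"claw":-1},{"travel":[0,0,0],"dr":[0,0,0],"claw":-1},{"travel":[0,0,0],"dr":[0,0,0],"claw":-1}]'
python3 - <<'E'
from h import *
im,d,P,W=look("w15"); z=W[...,2]
g=(.548,.225); k=(np.hypot(W[...,0]-g[0],W[...,1]-g[1])<.045); t=k&(z>.05)&(z<.07)
print('logger',t.sum(),cv2.minAreaRect((W[t][:,:2]*1000).astype(np.float32)))
E
```

```text
t: 35.95
tcp_pos: [0.5014, -0.0602, 0.1678]
orientation: [-0.342, 1.563, -0.488]
ft_force: [1.3, -0.6, 0.3]
grip_width: 0.0852
t: 36.95
tcp_pos: [0.549, 0.2236, 0.1637]
orientation: [-1.39, 1.569, -1.496]
ft_force: [0.2, -0.5, -0.2]
grip_width: 0.0855
t 36.95 tcp [0.549  0.2236 0.1637] jaw deg -6.06 grip 0.0855 F [ 0.2 -0.5 -0.2] down [ 1.0e-04 -1.8e-03 -1.0e+00]
logger 1841 ((547.90771484375, 225.90760803222656), (69.98274230957031, 24.57412338256836), 83.70590209960938)
```

```bash
python3 -m jog '[{"travel":[-0.0005,0,-0.02],"dr":[0,0,-0.003],"claw":-0.4},{"travel":[0,0,-0.03],"dr":[0,0,0],"claw":-0.4},{"travel":[0,0,-0.03],"dr":[0,0,0],"claw":-0.4},{"travel":[0,0,-0.025],"dr":[0,0,0],"claw":-0.4},{"travel":[0,0,-0.02],"dr":[0,0,0],"claw":-0.4},{"travel":[0,0,-0.01],"dr":[0,0,0],"claw":-0.4},{"travel":[0,0,-0.003],"dr":[0,0,0],"claw":-0.4},{"travel":[0,0,0],"dr":[0,0,0],"claw":0},{"travel":[0,0,0],"dr":[0,0,0],"claw":0.5},{"travel":[0,0,0],"dr":[0,0,0],"claw":1}]' 40
python3 -m jog '[{"travel":[0,0,0],"dr":[0,0,0],"claw":1},{"travel":[0,0,0],"dr":[0,0,0],"claw":1},{"travel":[0,0,0],"dr":[0,0,0],"claw":1},{"travel":[0,0,0],"dr":[0,0,0],"claw":1},{"travel":[0,0,0],"dr":[0,0,0],"claw":1},{"travel":[0,0,0.01],"dr":[0,0,0],"claw":1},{"travel":[0,0,0.03],"dr":[0,0,0],"claw":1},{"travel":[0,0,0.04],"dr":[0,0,0],"claw":1},{"travel":[0,0,0.04],"dr":[0,0,0],"claw":1},{"travel":[0,0,0],"dr":[0,0,0],"claw":1}]'
```

```text
t: 38.0
tcp_pos: [0.5494, 0.226, 0.027]
orientation: [0.546, 1.568, 0.439]
ft_force: [1.5, -1.2, -1.2]
grip_width: 0.0236
t: 39.0
tcp_pos: [0.5526, 0.2266, 0.1521]
orientation: [0.495, 1.558, 0.388]
ft_force: [1.9, -0.6, -0.2]
grip_width: 0.0232
```

```bash
python3 -m jog '[{"travel":[0.01,-0.015,0],"dr":[0,0,-0.027],"claw":1},{"travel":[0.01,-0.03,0],"dr":[0,0,0],"claw":1},{"travel":[0.01,-0.035,0],"dr":[0,0,0],"claw":1},{"travel":[0.009,-0.035,0],"dr":[0,0,0],"claw":1},{"travel":[0,-0.035,0],"dr":[0,0,0],"claw":1},{"travel":[0,-0.035,0],"dr":[0,0,0],"claw":1},{"travel":[0,-0.035,0],"dr":[0,0,0],"claw":1},{"travel":[0,-0.025,0],"dr":[0,0,0],"claw":1},{"travel":[0,-0.01,0],"dr":[0,0,0],"claw":1},{"travel":[0,-0.003,0],"dr":[0,0,0],"claw":1}]'
python3 -m jog '[{"travel":[0,0,0],"dr":[0,0,0],"claw":1},{"travel":[0,0,-0.02],"dr":[0,0,0],"claw":1},{"travel":[0,0,-0.025],"dr":[0,0,0],"claw":1},{"travel":[0,0,-0.025],"dr":[0,0,0],"claw":1},{"travel":[0,0,-0.02],"dr":[0,0,0],"claw":1},{"travel":[0,0,-0.01],"dr":[0,0,0],"claw":1},{"travel":[0,0,0],"dr":[0,0,0],"claw":1},{"travel":[0,0,0],"dr":[0,0,0],"claw":1},{"travel":[0,0,0],"dr":[0,0,0],"claw":1},{"travel":[0,0,0],"dr":[0,0,0],"claw":1}]'
python3 - <<'E'
from h import *
s=env.sense(); im,d,P,W=look("w16")
q=W-s['tcp_pos']; z=q[...,2]; m=(abs(q[...,0])<.03)&(abs(q[...,1])<.06)&(z>.026)&(z<.038)&(im.min(2)>60)
print(m.sum(),cv2.minAreaRect((W[m][:,:2]*1000).astype(np.float32)),W[m].max(0))
cv2.imwrite("pics/w16c.png",cv2.resize(im[0:384,80:440,::-1],None,fx=1.5,fy=1.5))
E
```

```text
t: 40.0
tcp_pos: [0.5861, -0.0346, 0.1441]
orientation: [-2.764, 1.568, -2.903]
ft_force: [1.1, 0.4, -1.5]
grip_width: 0.0237
t: 41.0
tcp_pos: [0.5884, -0.0323, 0.0468]
orientation: [0.15, 1.568, 0.016]
ft_force: [0.2, 0.4, -0.5]
grip_width: 0.0234
t 41.0 tcp [ 0.5884 -0.0323  0.0468] jaw deg -7.66 grip 0.0234 F [ 0.2  0.4 -0.5] down [ 0.0025  0.     -1.    ]
6825 ((590.6951904296875, -32.195858001708984), (71.501708984375, 43.53096008300781), 65.93098449707031) [0.61569021 0.00367241 0.08468637]
```

View pics/w16c.png

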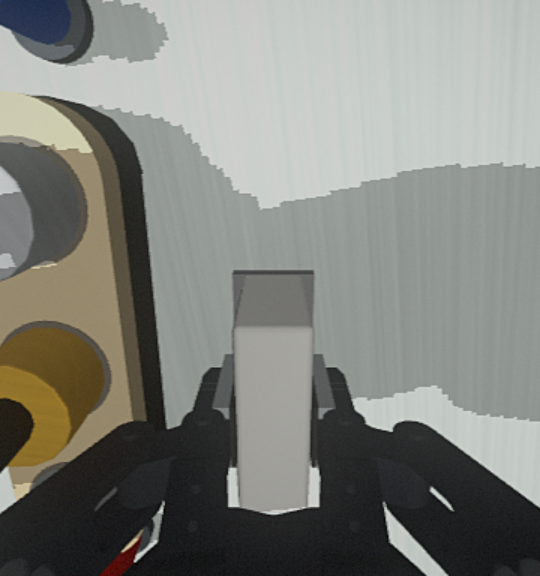

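The logger is held upright at (273,340), parallel to and behind the housing. I'll lower it.

```bash
python3 -m jog '[{"travel":[0,0,-0.006],"dr":[0,0,0],"claw":1},{"travel":[0,0,-0.006],"dr":[0,0,0],"claw":1},{"travel":[0,0,-0.004],"dr":[0,0,0],"claw":1},{"travel":[0,0,-0.002],"dr":[0,0,0],"claw":1},{"travel":[0,0,-0.001],"dr":[0,0,0],"claw":1},{"travel":[0,0,-0.0005],"dr":[0,0,0],"claw":1},{"travel":[0,0,0],"dr":[0,0,0],"claw":1},{"travel":[0,0,0],"dr":[0,0,0],"claw":1},{"travel":[0,0,0],"dr":[0,0,0],"claw":1},{"travel":[0,0,0],"dr":[0,0,0],"claw":1}]'
```

```text
t: 42.05
tcp_pos: [0.5866, -0.0323, 0.027]
orientation: [2.702, 1.569, 2.568]
ft_force: [-2.8, 0.7, 7.2]
grip_width: 0.0235
```

```bash
python3 -m jog '[{"travel":[0,0,0],"dr":[0,0,0],"claw":0.5},{"travel":[0,0,0],"dr":[0,0,0],"claw":0.2},{"travel":[0,0,0],"dr":[0,0,0],"claw":0},{"travel":[0,0,0],"dr":[0,0,0],"claw":-0.2},{"travel":[0,0,0],"dr":[0,0,0],"claw":-0.2},{"travel":[0,0,0.01],"dr":[0,0,0],"claw":-0.2},{"travel":[0,0,0.03],"dr":[0,0,0],"claw":-0.2},{"travel":[0,0,0.04],"dr":[0,0,0],"claw":-0.2},{"travel":[0,0,0.04],"dr":[0,0,0],"claw":-0.2},{"travel":[0,0,0.02],"dr":[0,0,0],"claw":-0.2}]'
python3 -m jog '[{"travel":[-0.01,-0.025,0.01],"dr":[0,0,0],"claw":-0.2},{"travel":[-0.01,-0.035,0.01],"dr":[0,0,0],"claw":-0.2},{"travel":[-0.01,-0.035,0.01],"dr":[0,0,0],"claw":-0.2},{"travel":[-0.01,-0.025,0],"dr":[0,0,0],"claw":-0.2},{"travel":[0,0,0],"dr":[0,0,0],"claw":-0.2},{"travel":[0,0,0],"dr":[0,0,0],"claw":-0.2},{"travel":[0,0,0],"dr":[0,0,0],"claw":-0.2},{"travel":[0,0,0],"dr":[0,0,0],"claw":-0.2},{"travel":[0,0,0],"dr":[0,0,0],"claw":-0.2},{"travel":[0,0,0],"dr":[0,0,0],"claw":-0.2}]'
python3 - <<'E'
from h import *
im,d,P,W=look("w17"); z=W[...,2]
rect=lambda m:cv2.minAreaRect((W[m][:,:2]*1000).astype(np.float32))
x,y=W[...,0],W[...,1]
print('cover',rect((z>.040)&(z<.05)&(abs(x-.504)<.042)&(abs(y+.02)<.112)))
print('logger',rect((z>.05)&(z<.066)&(abs(x-.588)<.035)&(abs(y+.032)<.06)))
for n,g in dict(brass=(.5047,-.0204),blue=(.5135,.044),red=(.4959,-.0848)).items():
    k=np.hypot(x-g[0],y-g[1])<.03; b=k&(z>.06)&(z<.115); print(n,b.sum(),rect(b)[:2],rect(k&(z>.1)&(z<.115))[0])
cv2.imwrite("pics/w17c.png",cv2.resize(im[:,:,::-1],None,fx=1.5,fy=1.5))
E
```

```text
t: 43.05
tcp_pos: [0.5895, -0.0332, 0.1709]
orientation: [0.059, 1.564, -0.076]
ft_force: [0.5, 0.1, 1.8]
grip_width: 0.0512
t: 44.05
tcp_pos: [0.5475, -0.1515, 0.1958]
orientation: [3.051, 1.57, 2.918]
ft_force: [-0.3, -0.2, 0.3]
grip_width: 0.0511
t 44.05 tcp [ 0.5475 -0.1515  0.1958] jaw deg -7.59 grip 0.0511 F [-0.3 -0.2  0.3] down [-4.e-04  1.e-04 -1.e+00]
cover ((500.95977783203125, -47.84666442871094), (144.27825927734375, 56.63087844848633), 82.0807876586914)
logger ((587.6057739257812, -32.55107498168945), (68.97740173339844, 24.82819938659668), 82.25944519042969)
brass 1991 ((505.35260009765625, -20.723859786987305), (39.18394470214844, 38.707420349121094)) (505.139404296875, -20.51852798461914)
blue 0 ((0.0, 0.0), (0.0, 0.0)) (0.0, 0.0)
red 1536 ((495.5024108886719, -84.45858764648438), (38.93718719482422, 38.84912109375)) (495.7346496582031, -84.45366668701172)
```

View pics/w17c.png

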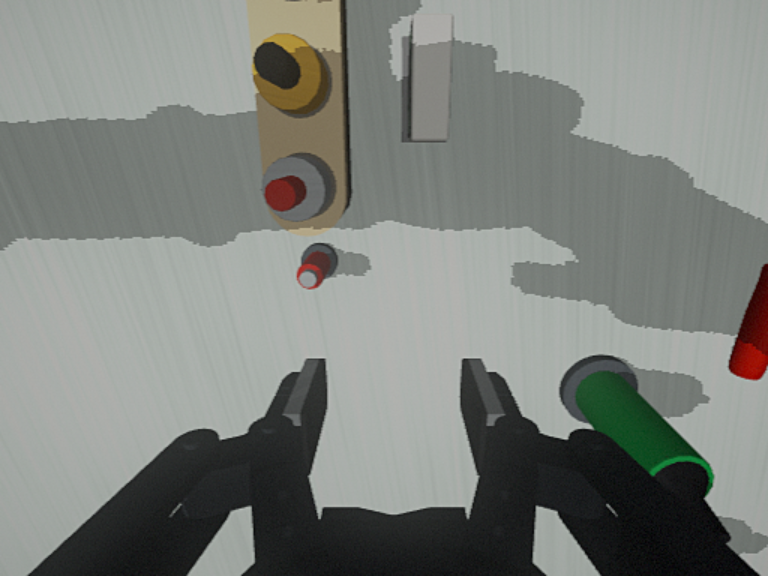

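The view shows brass (290,70), red (297,187) and the logger (430,80) in place, and the cartridge untouched. Last comes a numeric check with the fixed cameras, covering wall flushness, blue, the cup and the cartridge.

```bash
python3 - <<'E'
from h import *
a=np.radians(-7.8); ex=np.array([np.cos(a),np.sin(a)]); ey=np.array([-ex[1],ex[0]])
for n in ["scene","side"]:
    im,d=vision.camera(n); W=cloud(pose(n),d); z=W[...,2]; x,y=W[...,0],W[...,1]
    rect=lambda m:[np.round(v,1) for v in cv2.minAreaRect((W[m][:,:2]*1000).astype(np.float32))[:2]]
    for k,g in dict(brass=(.5047,-.0204),blue=(.5135,.044),red=(.4959,-.0848)).items():
        q=np.hypot(x-g[0],y-g[1])<.03; b=q&(z>.06)&(z<.115); print(n,k,rect(b),'top',rect(q&(z>.098)&(z<.115)),im[q&(z>.095)].mean(0).round())
    q=(W[...,:2]-np.array([.5044,-.0204]))*1000; u,v=q@ex,q@ey
    st=(abs(v)<60)&(abs(u)<45)
    for nm,lo,hi in (('cover',.034,.05),('housing wall',.008,.026)):
        m=st&(z>lo)&(z<hi); e=(abs(u)<15)&(abs(v)<112)&(z>lo)&(z<hi)
        print(n,nm,'u range',np.percentile(u[m],[1,99]).round(1),'v range',np.percentile(v[e],[1,99]).round(1) if e.sum() else None)
    k=np.hypot(x-.577,y-.364)<.045; print('cup',rect(k&(z>.01)&(z<.08)))
    k=np.hypot(x-.724,y+.307)<.045; print('cart',rect(k&(z>.015)&(z<.2)))
    k=(abs(x-.5876)<.03)&(abs(y+.0325)<.05); print('logger',rect(k&(z>.045)&(z<.075)))
E
```

```text
scene brass [array([506.3, -21.4]), array([38.9, 40.3])] top [array([506. , -21.7]), array([13.4, 20.5])] [21. 22. 22.]
scene blue [array([516. ,  41.8]), array([38.3, 36.3])] top [array([514.8,  42.8]), array([13.7, 17.3])] [17. 40. 88.]
scene red [array([496.8, -86.2]), array([38.6, 38.7])] top [array([495. , -85.7]), array([16. , 17.2])] [65. 18. 18.]
scene cover u range [-26.2  30.5] v range [-100.    97.2]
scene housing wall u range [24.3 30.7] v range [-100.4  -91.3]
cup [array([577.2, 366. ]), array([57. , 66.9])]
cart [array([ 720.8, -304.5]), array([47.9, 47.5])]
logger [array([588.5, -35.2]), array([74.6, 27.2])]
side brass [array([500. , -24.3]), array([37.6, 38.2])] top [array([500.1, -24.4]), array([18.4, 15.9])] [24. 24. 23.]
side blue [array([508.7,  39.2]), array([36.4, 39. ])] top [array([509.9,  41.6]), array([18.2, 14.2])] [ 32.  55. 103.]
side red [array([490. , -88.5]), array([37.7, 38.5])] top [array([492.3, -87.8]), array([17.4, 15.4])] [74. 20. 18.]
side cover u range [-31.2  24.5] v range [-103.2   47.3]
side housing wall u range [-31.9 -29.3] v range [-104.5  -96.7]
cup [array([574.6, 362.1]), array([60.3, 59.8])]
cart [array([ 715.3, -306.6]), array([47.5, 48.5])]
logger [array([583.5, -35.5]), array([72.5, 26. ])]
```

```bash
python3 -c "
from plant import workorder; print(workorder.sign_off())"
```

```text
the job is handed in; nothing more can be done
None
```

The job is done and handed in at about 44 s of robot time, with everything released and the gripper clear.

**What I did:** I laid the cover on the housing, then stood the brass weight on the middle spot. Blue went on the end by the blue post, then red on the end by the red post. The logger came last, upright behind the housing.

**Last checks:**
- **Cover:** its edges match the housing walls to about 1 mm on both long sides and at the red end. I did not check the wall at the blue end directly. The cover may sit 0.5–1 mm towards that end.
- **Weights:** the wrist camera puts brass and red within about 1 mm of their spots. Blue was out of its final view, so I checked it only with the fixed cameras. They show it upright on its spot to within a few mm, the same spread as for the other two.
- **Logger:** parallel to the housing within about 0.1°, centred within 1 mm, with a gap of about 39 mm from its foot and 44 mm from its body.
- **Cup and cartridge:** where they were, within the camera noise.

**Disagreements:** the two fixed cameras differ from each other by about 4–7 mm, mostly in x. I used the wrist camera's measurements for the placings. I viewed 15 pictures, one over the budget of 14.

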